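# Bottles to bed in the nightstand rack

### The job

Get the bottles ready for the night: push the rack's dark brown keeper bar near its red-knobbed end so that it swings anticlockwise, seen from above, about its pivot and stands clear of the slots, roughly square to the rack. Then lay every standing feeding bottle on its side in a slot of the rack, one to a slot, across the rack and centred, cap to either side; and last push the bar back over them until it lies along the middle of the rack with its tip over the end post. Leave the aspirator bulb, the star teether and the pacifier case where they are.

Things in the scene. Friction and masses are not known exactly. Their poses are not given: they have to be found in the camera images.
- pivot (a point): The brass pivot of the bar, on the round post (28 mm across) at the near end of the rack; on the vertical pivot axis, half-way up the bar, 100 mm above the table. Attitude is that of the rack; rack frame: x along the rack from the pivot post to the end post, y across it (to the side where the bar opens), z up
- bar (a joint): Angle (rad) of the dark brown keeper bar about the pivot. 0: the bar lies along the middle of the rack over all the slots, its tip over the end post; positive: the tip is swung towards the rack's +y side (anticlockwise from above); range -0.6 to 1.9. It has no catch or stop at 0 and stays where it is left, by hinge friction of about 0.5 N m (2 N of push near the tip)
- bar_tip (a point): Point half-way up the bar under its red ball knob (30 mm, on the bar's top), 350 mm from the pivot axis; x points along the bar away from the pivot. The straight bar is 18 mm wide, reaches from 85 to 115 mm above the table and ends 365 mm from the pivot axis. It clears bottles lying in the rack (tops at 70 mm) by 15 mm
- rack: Fixed white wooden bottle rack, origin at the middle of its underside. Base board 390 x 100 x 8 mm; two beams along x, 16 mm wide, at y = -30 and +30 mm carry the bottles 20 mm above the table; green teeth on them, up to 36 mm above the table, leave slots 62 mm wide. Between the beams it is open down to the board: room for fingertips. End post (16 x 30 mm, 83 mm high) at x = 178 mm
- slot1 (a point): Slot 1 of 3 (80 mm from the pivot axis; 1 is nearest it): where the middle of a bottle goes when it lies in this slot, along y, across the rack; 45 mm above the table. Attitude is that of the rack; rack frame: x along the rack from the pivot post to the end post, y across it (to the side where the bar opens), z up
- slot2 (a point): Slot 2 of 3 (180 mm from the pivot axis; 1 is nearest it): where the middle of a bottle goes when it lies in this slot, along y, across the rack; 45 mm above the table. Attitude is that of the rack; rack frame: x along the rack from the pivot post to the end post, y across it (to the side where the bar opens), z up
- slot3 (a point): Slot 3 of 3 (280 mm from the pivot axis; 1 is nearest it): where the middle of a bottle goes when it lies in this slot, along y, across the rack; 45 mm above the table. Attitude is that of the rack; rack frame: x along the rack from the pivot post to the end post, y across it (to the side where the bar opens), z up
- bottle1_mid (a point): Middle of the white feeding bottle with the blue cap (may be absent): square body 50 x 50 mm, 110 mm long, then a round dome cap 42 mm across and 35 mm long; 145 mm in all, 0.11 to 0.23 kg. The point is on its axis, 72.5 mm above its foot. Its z axis runs from foot to cap; x and y are square to the body's flat sides. It starts standing upright on the table on the -y side of the rack
- bottle2_mid (a point): Middle of the white feeding bottle with the green cap (may be absent): square body 50 x 50 mm, 110 mm long, then a round dome cap 42 mm across and 35 mm long; 145 mm in all, 0.11 to 0.23 kg. The point is on its axis, 72.5 mm above its foot. Its z axis runs from foot to cap; x and y are square to the body's flat sides. It starts standing upright on the table on the -y side of the rack
- bottle3_mid (a point): Middle of the white feeding bottle with the orange cap (may be absent): square body 50 x 50 mm, 110 mm long, then a round dome cap 42 mm across and 35 mm long; 145 mm in all, 0.11 to 0.23 kg. The point is on its axis, 72.5 mm above its foot. Its z axis runs from foot to cap; x and y are square to the body's flat sides. It starts standing upright on the table on the -y side of the rack
- bottle4_mid (a point): Middle of the white feeding bottle with the yellow cap (may be absent): square body 50 x 50 mm, 110 mm long, then a round dome cap 42 mm across and 35 mm long; 145 mm in all, 0.11 to 0.23 kg. The point is on its axis, 72.5 mm above its foot. Its z axis runs from foot to cap; x and y are square to the body's flat sides. It starts standing upright on the table on the -y side of the rack
- aspirator: Bystander, loose, to be left where it is: blue nasal aspirator bulb standing on its flat end, 52 mm across, 95 mm tall; origin at the middle of its underside
- teether: Bystander, loose, to be left where it is: yellow star teether, 90 mm across, 18 mm thick; origin at the middle of its underside
- pacifier_case: Bystander, loose, to be left where it is: closed white pacifier case, 75 x 62 x 46 mm; origin at the middle of its underside

How it is judged:
By the outcome, as a careful person would: the job done as asked, in the order asked, and still so for the second after the job is handed in, with the robot touching nothing.
Of bottle1, bottle2, bottle3, bottle4 only 2 to 3 are there at a start; the rules pass over those that are not, and their reading is None.
At some moment in a run one of bottle1, bottle2, bottle3, bottle4 may be knocked a few centimetres aside while the robot is not near it.
It also fails if it takes over 210 s, if anything falls off the work surface, if the arm or the gripper's body presses on something with over 40 N, if the wrist force passes 120 N, or if a joint passes its speed limit or range.

### The arm

A 7-joint arm with a two-finger parallel gripper is mounted at the origin on the work surface. World frame = base frame: x ahead of the robot, y to its left, z up, the work surface at z = 0. Lengths are in m, angles in rad, forces in N, time in s.
With the tool pointing down it reaches from about 0.425 to 0.875 m from the base axis. Payload 4.7 kg.
Tool frame: the origin (TCP) lies at the very end of the fingers, on their centre line; the grasp point (between the pads) lies 19 mm behind it (grip_point_offset is the distance from the TCP to the grasp point, in m); x points along the fingers, z is the direction in which the jaws open and shut, and the axes are right-handed (so a half turn about x gives the same grasp; the last joint's range is limited). The gripper opens to 87 mm and grips with 3 to 60 N. Pads are 19 mm wide; open, the fingers measure 117 mm over their backs; the gripper's body (75 mm by 190 mm) begins 51 mm behind the grasp point.
Start: joints at [1.17, 0.321, -0.07, 1.45, 0.023, 1.371, -0.057], TCP at [0.262, -0.595, 0.223] pointing down, gripper open.
Joint ranges: [-2.86, 2.86], [-0.3, 2.09], [-1.38, 1.24], [0.06, 2.45], [-1.56, 4.7], [0.09, 2.05], [-2.69, 2.69]. Speed limits (rad/s): [2.57, 2.57, 3.14, 3.14, 3.14, 3.14, 3.14].

### API

Orientations are given as a rotation vector (axis times angle).
In Python, from bench import get_state, get_image, calibration, close_job, grip_point_offset gives the robot as it stands.
- The arm moves only by the tool play_rows, never from a script. Its argument "targets" is a list of rows, each an object with "claw": the closure, from 0 (fully open) to 1 (shut); "linear": the shift along the tool's x, y, z as a fraction of full scale, a list of three; "rotation": the turn, a rotation vector about the tool's x, y, z as a fraction of full scale, a list of three. In form: [{"claw": claw, "linear": [x, y, z], "rotation": [wx, wy, wz]}, ...]. A call has 1 to 10 rows; each row shifts and turns the pose as measured when the row begins, along the tool's axes as they then stand; what a row does not reach is not made up. Full scale, the value 1, is 2.5 cm for a shift and 90 degrees for a turn. A row lasts 1/12 s, in which the tool goes at most 41.7 mm and 7.16 degrees, less where a joint would pass 70% of its speed; a pose out of reach is approached as far as the arm can. A call with a number of a shift or a turn outside -1 to 1 is refused whole. A call with a gripper value outside its range is refused whole. The fingers move at their own pace and stop on an object; "newtons" is the grip in N (left out, the last holds). Time passes only in rows, so rows that do not move let the fingers close. It gives the time, the measured TCP pose, the force and the opening at its end, in the units of the state.
- get_state(): the state, without advancing time (a new reading comes with each control period).
- get_image(name): name is "side" or "top"; returns the picture (480x640x3 uint8, blue, green, red); there is no depth.
- calibration(name): a dict with "fx", "fy", "cx", "cy" (pixels), "rvec" (rotation vector, rad) and "tvec" (3), from world to camera coordinates, as OpenCV has them. Camera axes: x right, y down, z forward; pixel columns grow to the right and rows downward; lengths in m; the calibration is good to about 2 mm. A picture is of the moment at which its call begins. calibration takes no time and is no camera call.
- close_job(): hands the job in, once; it reports no verdict.
The state is a dict: "time": time; "joint_positions": joint angles; "qd": joint speeds; "joint_torque": joint torques, N m; "position": TCP position; "tool_rot": TCP orientation; "ft_force": force on the tool from outside, world axes, zero at the start; "torque": the same for the moment, N m; "grip_width": opening from 0.0 (shut) to 1.0 (fully open).
Only numpy, scipy, OpenCV 4.12 (cv2) and the standard library are available. Lean on these libraries where they do the work, as an engineer would, in place of code of your own. Each camera call takes 0.05 s, during which the arm holds its last target. There are 200 camera calls.

## Working session

There is one attempt and no reset: what is moved stays moved. The work goes in short steps, Python scripts to look and compute and a tool call to move; the robot and the scene stay as the last step left them, time stands still between calls to the robot, and variables do not carry over. Pictures are saved under pics/ and viewed, about 12 in all and at most 16, crops included, and the job is handed in when it is done.

Besides the shell and the picture viewer there is one more tool, called after "Emit:" by a JSON object that holds its "name" and its "arguments". play_rows: Moves the arm, as the interface text tells. Shift numbers are shares of 2.5 cm and turn numbers shares of 90 degrees, none past 1 either way. Its arguments: {"type":"object","properties":{"targets":{"type":"array"},"newtons":{"type":"number"}},"required":["targets"]}

```bash
mkdir -p pics; ls; python3 - <<'E'
from bench import *
import cv2
for n in("top","side"):
    cv2.imwrite(f"pics/{n}0.png",get_image(n)); c=calibration(n); print(n,c)
s=get_state(); print(s, grip_point_offset)
E
```

```text
pics
top {'fx': 606.9958784614345, 'fy': 606.9958784614345, 'cx': 320.5075621988421, 'cy': 238.7215234754456, 'rvec': array([ 2.18621738, -2.1448633 ,  0.11059068]), 'tvec': array([-0.01126393,  0.57942636,  1.36413266])}
side {'fx': 542.9471639866514, 'fy': 542.9471639866514, 'cx': 323.17214062935784, 'cy': 239.9557454195809, 'rvec': array([ 0.42172773, -2.55027419,  1.50197775]), 'tvec': array([0.53387629, 0.18759636, 0.89368031])}
{'time': 0.1, 'joint_positions': array([ 1.17014996,  0.32179564, -0.07010272,  1.45154095,  0.02261018,
        1.37078758, -0.05686248]), 'qd': array([ 4.23846228e-04,  4.40184197e-05,  4.44856709e-04, -3.26988631e-03,
        1.76779231e-03,  3.14794287e-03, -1.44135145e-03]), 'joint_torque': array([-5.76100920e-04, -4.92568660e+01, -4.05913275e-01, -3.13398743e+01,
       -6.39923522e-02,  3.94335121e-02,  5.27653151e-05]), 'position': array([ 0.26168901, -0.59446225,  0.2215467 ]), 'tool_rot': array([ 0.89935117,  1.37890508, -0.89791777]), 'ft_force': array([-0.14118264, -0.48828559,  0.62092529]), 'torque': array([ 0.04389251, -0.01272301, -0.02941079]), 'grip_width': 0.9999992337585801} 0.0187
```

View pics/top0.png

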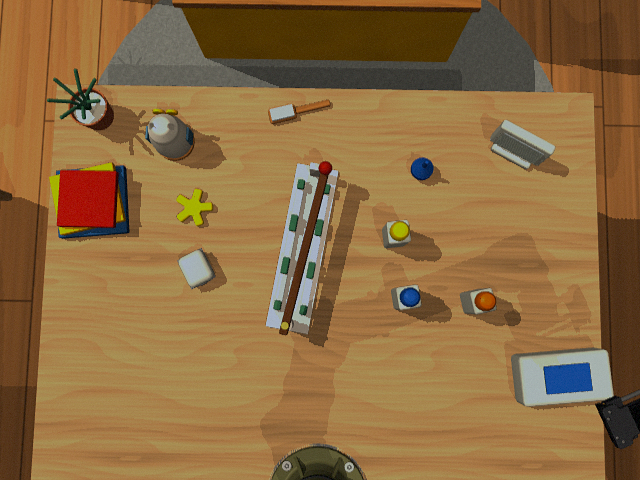

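View pics/side0.png

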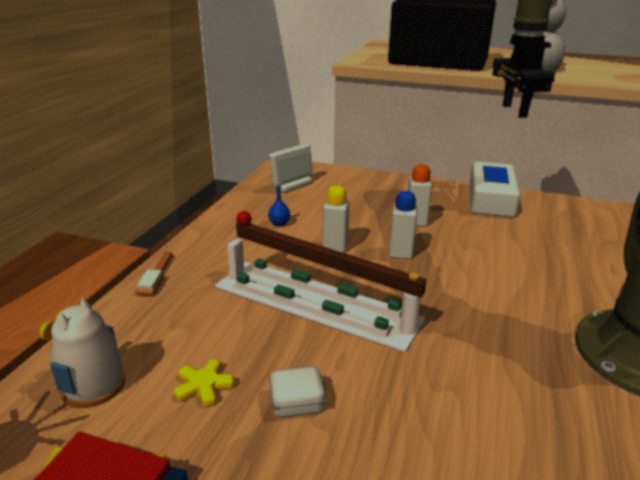

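The top view shows the pivot at about (285,326) and the red knob at (325,168), with the bar shut. Three bottles stand: blue at (410,297), orange (485,300) and yellow (400,231). The aspirator is at (422,168); the teether and case are on the left. Next I measure.

```bash
cat > h.py <<'E'
import numpy as np, cv2
from bench import *
from scipy.spatial.transform import Rotation as Ro
from scipy.linalg import logm
def cam(n):
    c=calibration(n); R=cv2.Rodrigues(c["rvec"])[0]; return c,R,-R.T@c["tvec"]
def ray(n,px):
    c,R,o=cam(n); d=R.T@np.array([(px[0]-c["cx"])/c["fx"],(px[1]-c["cy"])/c["fy"],1]); return o,d/np.linalg.norm(d)
def onz(n,px,z):
    o,d=ray(n,px); return o+d*(z-o[2])/d[2]
def tri(a,b):
    o1,d1=ray("top",a); o2,d2=ray("side",b)
    t=np.linalg.lstsq(np.c_[d1,-d2],o2-o1,rcond=None)[0]; p,q=o1+t[0]*d1,o2+t[1]*d2
    return (p+q)/2,np.linalg.norm(p-q)
def blobs(im,lo,hi,amin=30):
    m=cv2.inRange(cv2.cvtColor(im,cv2.COLOR_BGR2HSV),np.array(lo),np.array(hi))
    n,_,st,ce=cv2.connectedComponentsWithStats(m)
    return [(ce[i].round(1),int(st[i,4])) for i in range(1,n) if st[i,4]>=amin]
COL=dict(blue=((105,150,60),(125,255,255)),green=((55,80,30),(85,255,255)),orange=((6,190,130),(13,255,255)),yellow=((23,170,100),(32,255,255)),red=((0,200,60),(4,255,255)))
E
python3 - <<'E'
from h import *
t,s=cv2.imread("pics/top0.png"),cv2.imread("pics/side0.png")
for k,v in COL.items():
    print(k,"T",[b for b in blobs(t,*v)],"S",[b for b in blobs(s,*v)])
cv2.imwrite("pics/c1.png",cv2.resize(t[150:345,250:520],None,fx=2.9,fy=2.9,interpolation=cv2.INTER_CUBIC))
E
```

```text
blue T [(array([421.6, 168.3]), 361), (array([121.6, 170.8]), 30), (array([121.9, 188.7]), 63), (array([102.3, 230.2]), 213), (array([409.4, 296.9]), 289), (array([567.5, 378.2]), 1250)] S [(array([495.2, 174.1]), 304), (array([278.2, 210.8]), 315), (array([405.1, 200.7]), 283)]
green T [(array([76.5, 96.5]), 495), (array([300.5, 184. ]), 56), (array([326.8, 188.8]), 39), (array([293.1, 222.5]), 104), (array([318.6, 227.4]), 103), (array([284.6, 265.4]), 101), (array([310.5, 270.1]), 102), (array([277., 305.]), 55), (array([302.9, 309.8]), 56)] S [(array([260. , 263.4]), 58), (array([300.3, 275.4]), 136), (array([242.1, 277.3]), 79), (array([347.4, 289.8]), 150), (array([283.6, 291.1]), 146), (array([394.1, 304. ]), 95), (array([332.2, 306.8]), 167), (array([381. , 322.6]), 100)]
orange T [(array([486. , 300.8]), 125)] S [(array([420. , 172.6]), 199), (array([ 58.6, 296.5]), 5359), (array([162.7, 259.3]), 65)]
yellow T [(array([100.6, 167.3]), 142), (array([ 54. , 186.7]), 173), (array([193. , 207.1]), 648), (array([399.1, 230.3]), 272), (array([ 66.6, 230.3]), 78), (array([284.3, 325.2]), 46)] S [(array([335.8, 194.5]), 288), (array([ 43.2, 327.8]), 47), (array([202.5, 381.5]), 1470), (array([ 53.2, 453.9]), 74)]
red T [(array([324.6, 167.4]), 119), (array([ 86.4, 198.5]), 3111)] S [(array([243. , 217.8]), 126), (array([102.1, 461.7]), 3923)]
```

View pics/c1.png

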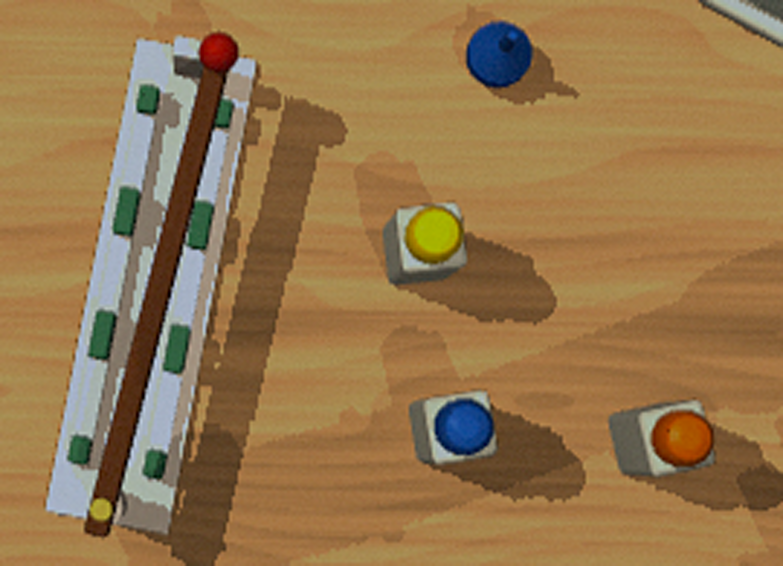

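The crop shows each bottle's bright top face. In crop pixels the corners are: blue (424,402) to (488,392), yellow (388,213) to (460,203), orange (640,412) to (702,402). I turn these into positions and yaws.

```bash
python3 - <<'E'
from h import *
t,s=cv2.imread("pics/top0.png"),cv2.imread("pics/side0.png")
# teeth, z~.034 (tops)
L=np.array([onz("top",p,.035)[:2] for p in [(277,305),(284.6,265.4),(293.1,222.5),(300.5,184)]])
Rr=np.array([onz("top",p,.035)[:2] for p in [(302.9,309.8),(310.5,270.1),(318.6,227.4)]])
print(L.round(4),Rr.round(4)); 
for P in(L,Rr):
    d=P[2]-P[1] if 0 else P[-1]-P[0]; print("ang",np.degrees(np.arctan2(d[1],d[0])),np.linalg.norm(d), "mid",P[1:3].mean(0))
print("gap",np.linalg.norm(L[1]-Rr[1]),np.linalg.norm(L[2]-Rr[2]),"mid teeth 130,230:",(L[1]+Rr[1])/2,(L[2]+Rr[2])/2, "pitch",np.linalg.norm(L[2]-L[1]))
print("knob",onz("top",(324.6,167.4),.13),tri((324.6,167.4),(243,217.8)))
print("brass",onz("top",(284.3,325.2),.118))
for n,a,b in(("blue",(409.4,296.9),(405.1,200.7)),("orange",(485.6,300.8),(421.5,173.5)),("yellow",(399.1,230.3),(335.8,194.5))):
    print(n,onz("top",a,.135).round(4),[x.round(4) if hasattr(x,'round') else x for x in tri(a,b)])
C=lambda p:(250+p[0]/2.9,150+p[1]/2.9)
for n,q in dict(blue=[(424,402),(488,392),(496,452),(430,464)],yellow=[(388,213),(460,203),(466,264),(398,275)],orange=[(640,412),(702,402),(714,462),(650,475)]).items():
    W=np.array([onz("top",C(p),.11)[:2] for p in q]); e=[W[1]-W[0],W[2]-W[1],W[3]-W[2],W[0]-W[3]]
    print(n,"ctr",W.mean(0).round(4),"len",[round(np.linalg.norm(x),4) for x in e],"ang",[round(np.degrees(np.arctan2(x[1],x[0]))%90,1) for x in e])
R=Ro.from_rotvec(get_state()["tool_rot"]).as_matrix(); print(R.round(3))
E
```

```text
[[0.4263 0.0954]
 [0.5164 0.0805]
 [0.6153 0.0634]
 [0.7054 0.0485]] [[0.4166 0.0365]
 [0.5068 0.0212]
 [0.6051 0.0047]]
ang -9.538066369847375 0.2830397098168523 mid [0.56584623 0.07195691]
ang -9.589383290266278 0.19114719341694988 mid [0.55593718 0.01292783]
gap 0.06004064848893553 0.059671480648515816 mid teeth 130,230: [0.51156246 0.05082916] [0.61022095 0.03405558] pitch 0.10043160618796101
knob [ 0.72405754 -0.00649622  0.13      ] (array([ 0.72628007, -0.00617761,  0.12396525]), np.float64(0.0017906344208875177))
brass [0.38440417 0.0726603  0.118     ]
blue [ 0.449  -0.1899  0.135 ] [array([ 0.4498, -0.1916,  0.1223]), np.float64(0.0013)]
orange [ 0.444  -0.3499  0.135 ] [array([ 0.4438, -0.3537,  0.1211]), np.float64(0.0007)]
yellow [ 0.5897 -0.1675  0.135 ] [array([ 0.5917, -0.1687,  0.1242]), np.float64(0.0014)]
blue ctr [ 0.4483 -0.1914] len [np.float64(0.0481), np.float64(0.0445), np.float64(0.0496), np.float64(0.0457)] ang [np.float64(9.9), np.float64(7.8), np.float64(11.3), np.float64(5.9)]
yellow ctr [ 0.5883 -0.1673] len [np.float64(0.0545), np.float64(0.0461), np.float64(0.0515), np.float64(0.0471)] ang [np.float64(9.0), np.float64(5.8), np.float64(10.3), np.float64(9.6)]
orange ctr [ 0.4438 -0.3516] len [np.float64(0.0466), np.float64(0.0447), np.float64(0.0484), np.float64(0.0467)] ang [np.float64(10.2), np.float64(10.8), np.float64(12.4), np.float64(8.7)]
[[-0.001  0.915  0.403]
 [ 0.002  0.403 -0.915]
 [-1.    -0.    -0.002]]
```

```bash
cat >> h.py <<'E'
PIV=np.array([.3833,.0723]); YAW=np.radians(-9.5)
EX=np.array([np.cos(YAW),np.sin(YAW),0]); EY=np.array([-EX[1],EX[0],0])
def cur():
    s=get_state(); T=np.eye(4); T[:3,:3]=Ro.from_rotvec(s["tool_rot"]).as_matrix(); T[:3,3]=s["position"]; return T
def pose(p,x,z):
    T=np.eye(4); x=np.array(x,float);x/=np.linalg.norm(x); z=np.array(z,float); z-=x*(z@x); z/=np.linalg.norm(z)
    T[:3,:3]=np.c_[x,np.cross(z,x),z]; T[:3,3]=p; return T
def plan(A,B,n=None,slow=1.):
    D=np.linalg.inv(A)@B; w=Ro.from_matrix(D[:3,:3]).as_rotvec(); a=np.linalg.norm(w)
    L=np.real(logm(D)) if a>1e-6 else D-np.eye(4)
    from scipy.linalg import expm
    n=n or int(np.ceil(max(np.linalg.norm(L[:3,3])/.023,np.degrees(a)/6.3)/slow))or 1
    E=expm(L/n); v=E[:3,3]/.025; r=Ro.from_matrix(E[:3,:3]).as_rotvec()/(np.pi/2)
    M=A@expm(L/2)
    print(f"n={n} lin {v.round(3).tolist()} rot {r.round(4).tolist()} mid {M[:3,3].round(3)} end {B[:3,3].round(3)}")
def rotp(T,c,ax,deg):
    Q=Ro.from_rotvec(np.radians(deg)*np.array(ax,float)).as_matrix(); B=np.eye(4); B[:3,:3]=Q@T[:3,:3]; c=np.array(c,float); B[:3,3]=c+Q@(T[:3,3]-c); return B
def report():
    s=get_state(); print("t",round(s["time"],2),"p",s["position"].round(4),"grip",round(s["grip_width"]*.087,4),"f",s["ft_force"].round(1),"q",s["joint_positions"].round(2),"\n",cur()[:3,:3].round(3).tolist())
E
python3 - <<'E'
from h import *
b=np.radians(-13); u=np.array([np.cos(b),np.sin(b),0])
S=pose([.684,-.048,.222],[0,0,-1],u); plan(cur(),S,32)
S2=S.copy(); S2[2,3]=.095; plan(S,S2)
plan(S2,rotp(S2,[*PIV,0],[0,0,1],98.9),40)
E
```

```text
n=32 lin [-0.0, 0.894, -0.043] rot [-0.0185, -0.0, -0.0] mid [ 0.537 -0.371  0.222] end [ 0.684 -0.048  0.222]
n=6 lin [0.847, -0.0, 0.0] rot [-0.0, 0.0, 0.0] mid [ 0.684 -0.048  0.158] end [ 0.684 -0.048  0.095]
n=40 lin [0.0, 0.554, 0.074] rot [-0.0275, 0.0, 0.0] mid [0.67  0.223 0.095] end [0.456 0.388 0.095]
```

Emit:
{"name": "play_rows", "arguments": {"targets": [{"claw": 1, "linear": [0, 0.894, -0.043], "rotation": [-0.0185, 0, 0]}, {"claw": 1, "linear": [0, 0.894, -0.043], "rotation": [-0.0185, 0, 0]}, {"claw": 1, "linear": [0, 0.894, -0.043], "rotation": [-0.0185, 0, 0]}, {"claw": 1, "linear": [0, 0.894, -0.043], "rotation": [-0.0185, 0, 0]}, {"claw": 1, "linear": [0, 0.894, -0.043], "rotation": [-0.0185, 0, 0]}, {"claw": 1, "linear": [0, 0.894, -0.043], "rotation": [-0.0185, 0, 0]}, {"claw": 1, "linear": [0, 0.894, -0.043], "rotation": [-0.0185, 0, 0]}, {"claw": 1, "linear": [0, 0.894, -0.043], "rotation": [-0.0185, 0, 0]}, {"claw": 1, "linear": [0, 0.894, -0.043], "rotation": [-0.0185, 0, 0]}, {"claw": 1, "linear": [0, 0.894, -0.043], "rotation": [-0.0185, 0, 0]}]}}

```text
time: 0.93
position: [0.4611, -0.4539, 0.2183]
tool_rot: [0.658, 1.475, -0.651]
ft_force: [0.3, 1.1, 0.8]
grip_width: 0.328
```

Emit:
{"name": "play_rows", "arguments": {"targets": [{"claw": 1, "linear": [0, 0.894, -0.043], "rotation": [-0.0185, 0, 0]}, {"claw": 1, "linear": [0, 0.894, -0.043], "rotation": [-0.0185, 0, 0]}, {"claw": 1, "linear": [0, 0.894, -0.043], "rotation": [-0.0185, 0, 0]}, {"claw": 1, "linear": [0, 0.894, -0.043], "rotation": [-0.0185, 0, 0]}, {"claw": 1, "linear": [0, 0.894, -0.043], "rotation": [-0.0185, 0, 0]}, {"claw": 1, "linear": [0, 0.894, -0.043], "rotation": [-0.0185, 0, 0]}, {"claw": 1, "linear": [0, 0.894, -0.043], "rotation": [-0.0185, 0, 0]}, {"claw": 1, "linear": [0, 0.894, -0.043], "rotation": [-0.0185, 0, 0]}, {"claw": 1, "linear": [0, 0.894, -0.043], "rotation": [-0.0185, 0, 0]}, {"claw": 1, "linear": [0, 0.894, -0.043], "rotation": [-0.0185, 0, 0]}]}}

```text
time: 1.77
position: [0.6152, -0.2382, 0.2196]
tool_rot: [0.394, 1.539, -0.374]
ft_force: [0.3, 0.3, 0.1]
grip_width: 0.006
```

```bash
python3 - <<'E'
from h import *
report()
b=np.radians(-13); u=np.array([np.cos(b),np.sin(b),0])
S=pose([.684,-.048,.2],[0,0,-1],u); plan(cur(),S)
E
```

```text
t 1.77 p [ 0.6152 -0.2382  0.2196] grip 0.0006 f [0.3 0.3 0.1] q [ 0.63  0.37 -0.39  1.41  0.13  1.39 -0.25] 
 [[0.001, 0.47, 0.883], [0.013, 0.882, -0.47], [-1.0, 0.012, -0.006]]
n=9 lin [0.093, 0.901, -0.023] rot [-0.0186, -0.0003, -0.0009] mid [ 0.656 -0.145  0.21 ] end [ 0.684 -0.048  0.2  ]
```

Emit:
{"name": "play_rows", "arguments": {"targets": [{"claw": 1, "linear": [0.09, 0.9, -0.02], "rotation": [-0.0186, 0, 0]}, {"claw": 1, "linear": [0.09, 0.9, -0.02], "rotation": [-0.0186, 0, 0]}, {"claw": 1, "linear": [0.09, 0.9, -0.02], "rotation": [-0.0186, 0, 0]}, {"claw": 1, "linear": [0.09, 0.9, -0.02], "rotation": [-0.0186, 0, 0]}, {"claw": 1, "linear": [0.09, 0.9, -0.02], "rotation": [-0.0186, 0, 0]}, {"claw": 1, "linear": [0.09, 0.9, -0.02], "rotation": [-0.0186, 0, 0]}, {"claw": 1, "linear": [0.09, 0.9, -0.02], "rotation": [-0.0186, 0, 0]}, {"claw": 1, "linear": [0.09, 0.9, -0.02], "rotation": [-0.0186, 0, 0]}, {"claw": 1, "linear": [0.09, 0.9, -0.02], "rotation": [-0.0186, 0, 0]}]}}

```text
time: 2.52
position: [0.688, -0.0095, 0.2031]
tool_rot: [0.155, 1.565, -0.123]
ft_force: [0.8, -0.9, -0.4]
grip_width: 0.008
```

Emit:
{"name": "play_rows", "arguments": {"targets": [{"claw": 1, "linear": [0, 0, 0], "rotation": [0, 0, 0]}, {"claw": 1, "linear": [0.7, 0, 0], "rotation": [0, 0, 0]}, {"claw": 1, "linear": [0.7, 0, 0], "rotation": [0, 0, 0]}, {"claw": 1, "linear": [0.7, 0, 0], "rotation": [0, 0, 0]}, {"claw": 1, "linear": [0.7, 0, 0], "rotation": [0, 0, 0]}, {"claw": 1, "linear": [0.7, 0, 0], "rotation": [0, 0, 0]}, {"claw": 1, "linear": [0.5, 0, 0], "rotation": [0, 0, 0]}, {"claw": 1, "linear": [0, 0, 0], "rotation": [0, 0, 0]}]}}

```text
time: 3.18
position: [0.6896, 0.0265, 0.1035]
tool_rot: [0.133, 1.561, -0.08]
ft_force: [-0.6, 0.3, -0.1]
grip_width: 0.006
```

```bash
python3 - <<'E'
from h import *
report()
T=cur(); r=T[:2,3]-PIV; a=np.degrees(np.arctan2(r[1],r[0])); print(a,np.linalg.norm(r))
T2=T.copy(); plan(T,rotp(T2,[*PIV,0],[0,0,1],77.1-a),40)
E
```

```text
t 3.18 p [0.6896 0.0265 0.1035] grip 0.0006 f [-0.6  0.3 -0.1] q [ 0.32  0.52 -0.52  1.48  0.24  1.2  -0.36] 
 [[0.01, 0.135, 0.991], [0.033, 0.99, -0.135], [-0.999, 0.034, 0.005]]
-8.497060925580678 0.3097362024798209
n=40 lin [0.016, 0.462, -0.003] rot [-0.0238, 0.0008, 0.0001] mid [0.639 0.247 0.104] end [0.452 0.374 0.104]
```

```bash
python3 - <<'E'
from h import *
t,s=get_image("top"),get_image("side")
v=COL["red"]; print(blobs(t,*v),blobs(s,*v))
cv2.imwrite("pics/c2.png",np.hstack([cv2.resize(t[120:345,220:420],(400,450)),cv2.resize(s[130:355,180:380],(400,450))]))
E
```

```text
[(array([ 86.4, 198.5]), 3108)] [(array([240.5, 218.8]), 58), (array([101.9, 461.7]), 3960)]
```

View pics/c2.png

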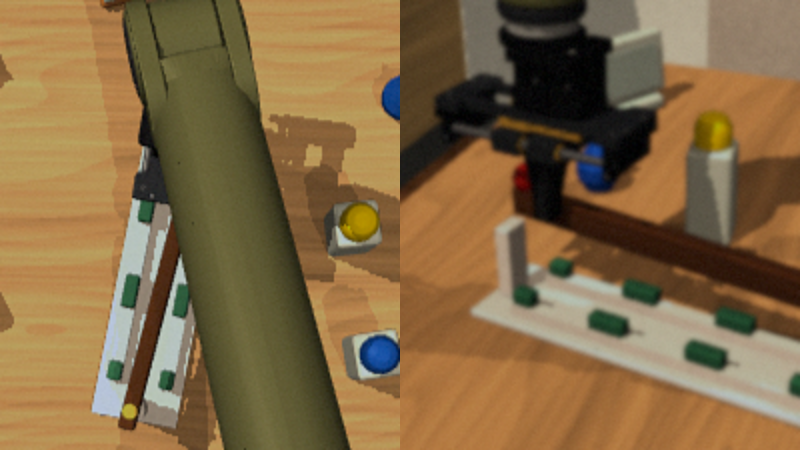

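The finger came down on the far (+y) side of the bar: the arm coasts about 36 mm after fast rows. The bar has not moved. I lift, step back over it, and use slow last rows from here on.

Emit:
{"name": "play_rows", "arguments": {"targets": [{"claw": 1, "linear": [-0.7, 0, 0], "rotation": [0, 0, 0]}, {"claw": 1, "linear": [-0.7, 0, 0], "rotation": [0, 0, 0]}, {"claw": 1, "linear": [-0.7, 0, 0], "rotation": [0, 0, 0]}, {"claw": 1, "linear": [-0.6, 0, 0], "rotation": [0, 0, 0]}, {"claw": 1, "linear": [-0.3, 0, 0], "rotation": [0, 0, 0]}, {"claw": 1, "linear": [-0.1, 0, 0], "rotation": [0, 0, 0]}, {"claw": 1, "linear": [0, 0, 0], "rotation": [0, 0, 0]}]}}

```text
time: 3.87
position: [0.6915, 0.0254, 0.1932]
tool_rot: [0.131, 1.551, -0.078]
ft_force: [-0.8, -0.1, -0.2]
grip_width: 0.004
```

Emit:
{"name": "play_rows", "arguments": {"targets": [{"claw": 1, "linear": [0, -0.4, 0], "rotation": [0, 0, 0]}, {"claw": 1, "linear": [0, -0.7, 0], "rotation": [0, 0, 0]}, {"claw": 1, "linear": [0, -0.7, 0], "rotation": [0, 0, 0]}, {"claw": 1, "linear": [0, -0.6, 0], "rotation": [0, 0, 0]}, {"claw": 1, "linear": [0, -0.4, 0], "rotation": [0, 0, 0]}, {"claw": 1, "linear": [0, -0.2, 0], "rotation": [0, 0, 0]}, {"claw": 1, "linear": [0, -0.1, 0], "rotation": [0, 0, 0]}, {"claw": 1, "linear": [0, 0, 0], "rotation": [0, 0, 0]}, {"claw": 1, "linear": [0, 0, 0], "rotation": [0, 0, 0]}]}}

```text
time: 4.62
position: [0.6773, -0.0572, 0.1839]
tool_rot: [0.13, 1.56, -0.078]
ft_force: [-0.1, 0.7, -0.5]
grip_width: 0.002
```

```bash
python3 - <<'E'
from h import *
report()
b=np.radians(-13); u=np.array([np.cos(b),np.sin(b),0])
S=pose([.684,-.048,.16],[0,0,-1],u); plan(cur(),S,6)
E
```

```text
t 4.62 p [ 0.6773 -0.0572  0.1839] grip 0.0001 f [-0.1  0.7 -0.5] q [ 0.44  0.45 -0.52  1.41  0.19  1.33 -0.21] 
 [[0.01, 0.132, 0.991], [0.033, 0.991, -0.132], [-0.999, 0.034, 0.005]]
n=6 lin [0.161, 0.065, 0.033] rot [0.01, 0.0004, -0.0036] mid [ 0.681 -0.052  0.172] end [ 0.684 -0.048  0.16 ]
```

Emit:
{"name": "play_rows", "arguments": {"targets": [{"claw": 1, "linear": [0.4, 0.05, 0.03], "rotation": [0.01, 0, -0.004]}, {"claw": 1, "linear": [0.6, 0.05, 0.03], "rotation": [0.01, 0, -0.004]}, {"claw": 1, "linear": [0.6, 0.05, 0.03], "rotation": [0.01, 0, -0.004]}, {"claw": 1, "linear": [0.6, 0, 0.03], "rotation": [0.01, 0, -0.004]}, {"claw": 1, "linear": [0.5, 0, 0], "rotation": [0.01, 0, -0.004]}, {"claw": 1, "linear": [0.4, 0, 0], "rotation": [0.01, 0, 0]}, {"claw": 1, "linear": [0.2, 0, 0], "rotation": [0, 0, 0]}, {"claw": 1, "linear": [0.05, 0, 0], "rotation": [0, 0, 0]}, {"claw": 1, "linear": [0, 0, 0], "rotation": [0, 0, 0]}]}}

```text
time: 5.37
position: [0.6824, -0.0409, 0.0933]
tool_rot: [0.18, 1.559, -0.172]
ft_force: [-0.7, -1.0, -0.8]
grip_width: 0.003
```

```bash
python3 - <<'E'
from h import *
report()
T=cur(); r=T[:2,3]-PIV; a=np.degrees(np.arctan2(r[1],r[0])); print(a,np.linalg.norm(r))
T2=T.copy(); plan(T,rotp(T2,[*PIV,0],[0,0,1],77.1-a),40)
E
```

```text
t 5.37 p [ 0.6824 -0.0409  0.0933] grip 0.0002 f [-0.7 -1.  -0.8] q [ 0.38  0.52 -0.48  1.5   0.25  1.18 -0.37] 
 [[0.005, 0.222, 0.975], [0.005, 0.975, -0.222], [-1.0, 0.006, 0.004]]
-20.725948826215934 0.3197954284868821
n=40 lin [0.003, 0.542, 0.063] rot [-0.0272, 0.0002, 0.0001] mid [0.665 0.223 0.093] end [0.455 0.384 0.093]
```

Emit:
{"name": "play_rows", "arguments": {"targets": [{"claw": 1, "linear": [0, 0.54, 0.063], "rotation": [-0.0272, 0, 0]}, {"claw": 1, "linear": [0, 0.54, 0.063], "rotation": [-0.0272, 0, 0]}, {"claw": 1, "linear": [0, 0.54, 0.063], "rotation": [-0.0272, 0, 0]}, {"claw": 1, "linear": [0, 0.54, 0.063], "rotation": [-0.0272, 0, 0]}, {"claw": 1, "linear": [0, 0.54, 0.063], "rotation": [-0.0272, 0, 0]}, {"claw": 1, "linear": [0, 0.54, 0.063], "rotation": [-0.0272, 0, 0]}, {"claw": 1, "linear": [0, 0.54, 0.063], "rotation": [-0.0272, 0, 0]}, {"claw": 1, "linear": [0, 0.54, 0.063], "rotation": [-0.0272, 0, 0]}, {"claw": 1, "linear": [0, 0.54, 0.063], "rotation": [-0.0272, 0, 0]}, {"claw": 1, "linear": [0, 0.54, 0.063], "rotation": [-0.0272, 0, 0]}]}}

```text
time: 6.2
position: [0.7045, 0.1011, 0.0963]
tool_rot: [-0.191, 1.552, 0.189]
ft_force: [1.2, -1.4, -0.5]
grip_width: 0.004
```

Emit:
{"name": "play_rows", "arguments": {"targets": [{"claw": 1, "linear": [0, 0.54, 0.063], "rotation": [-0.0272, 0, 0]}, {"claw": 1, "linear": [0, 0.54, 0.063], "rotation": [-0.0272, 0, 0]}, {"claw": 1, "linear": [0, 0.54, 0.063], "rotation": [-0.0272, 0, 0]}, {"claw": 1, "linear": [0, 0.54, 0.063], "rotation": [-0.0272, 0, 0]}, {"claw": 1, "linear": [0, 0.54, 0.063], "rotation": [-0.0272, 0, 0]}, {"claw": 1, "linear": [0, 0.54, 0.063], "rotation": [-0.0272, 0, 0]}]}}

```text
time: 6.7
position: [0.6838, 0.1896, 0.0969]
tool_rot: [-0.415, 1.518, 0.411]
ft_force: [1.6, -1.2, -0.4]
grip_width: 0.004
```

```bash
python3 - <<'E'
from h import *
report()
T=cur(); r=T[:2,3]-PIV; a=np.degrees(np.arctan2(r[1],r[0])); print(a,np.linalg.norm(r))
u=np.radians(80.5)
plan(T,pose([PIV[0]+.32*np.cos(np.radians(76)),PIV[1]+.32*np.sin(np.radians(76)),.094],[0,0,-1],[np.cos(u),np.sin(u),0]))
t=get_image("top"); print(blobs(t,*COL["red"],20),[ (p,onz("top",p,.13)) for p,n in blobs(t,*COL["red"],20) if p[0]>140])
E
```

```text
t 6.7 p [0.6838 0.1896 0.0969] grip 0.0004 f [ 1.6 -1.2 -0.4] q [ 0.15  0.6  -0.66  1.42  0.38  1.23 -0.02] 
 [[0.013, -0.504, 0.864], [0.001, 0.864, 0.504], [-1.0, -0.006, 0.012]]
21.313467145199755 0.32260916175487925
n=14 lin [0.005, 0.868, 0.068] rot [-0.0399, 0.0004, 0.0005] mid [0.594 0.311 0.095] end [0.461 0.383 0.094]
[(array([ 86.3, 198.5]), 3110)] []
```

Emit:
{"name": "play_rows", "arguments": {"targets": [{"claw": 1, "linear": [0, 0.55, 0.043], "rotation": [-0.0254, 0, 0]}, {"claw": 1, "linear": [0, 0.55, 0.043], "rotation": [-0.0254, 0, 0]}, {"claw": 1, "linear": [0, 0.55, 0.043], "rotation": [-0.0254, 0, 0]}, {"claw": 1, "linear": [0, 0.55, 0.043], "rotation": [-0.0254, 0, 0]}, {"claw": 1, "linear": [0, 0.55, 0.043], "rotation": [-0.0254, 0, 0]}, {"claw": 1, "linear": [0, 0.55, 0.043], "rotation": [-0.0254, 0, 0]}, {"claw": 1, "linear": [0, 0.55, 0.043], "rotation": [-0.0254, 0, 0]}, {"claw": 1, "linear": [0, 0.55, 0.043], "rotation": [-0.0254, 0, 0]}, {"claw": 1, "linear": [0, 0.55, 0.043], "rotation": [-0.0254, 0, 0]}, {"claw": 1, "linear": [0, 0.55, 0.043], "rotation": [-0.0254, 0, 0]}]}}

```text
time: 7.58
position: [0.5937, 0.3122, 0.0979]
tool_rot: [-0.758, 1.417, 0.751]
ft_force: [1.9, 0.1, 0.8]
grip_width: 0.005
```

Emit:
{"name": "play_rows", "arguments": {"targets": [{"claw": 1, "linear": [0, 0.55, 0.043], "rotation": [-0.0254, 0, 0]}, {"claw": 1, "linear": [0, 0.55, 0.043], "rotation": [-0.0254, 0, 0]}, {"claw": 1, "linear": [0, 0.55, 0.043], "rotation": [-0.0254, 0, 0]}, {"claw": 1, "linear": [0, 0.55, 0.043], "rotation": [-0.0254, 0, 0]}, {"claw": 1, "linear": [0, 0.55, 0.043], "rotation": [-0.0254, 0, 0]}, {"claw": 1, "linear": [0, 0.4, 0.03], "rotation": [-0.018, 0, 0]}, {"claw": 1, "linear": [0, 0.2, 0.015], "rotation": [-0.009, 0, 0]}, {"claw": 1, "linear": [0, 0.05, 0], "rotation": [0, 0, 0]}, {"claw": 1, "linear": [0, 0, 0], "rotation": [0, 0, 0]}]}}

```text
time: 8.33
position: [0.5089, 0.3653, 0.0978]
tool_rot: [-0.972, 1.328, 0.961]
ft_force: [1.7, 0.0, 1.0]
grip_width: 0.012
```

```bash
python3 - <<'E'
from h import *
report()
T=cur(); r=T[:2,3]-PIV; a=np.degrees(np.arctan2(r[1],r[0])); print(a,np.linalg.norm(r))
u=np.radians(80.5)
plan(T,pose([PIV[0]+.32*np.cos(np.radians(76)),PIV[1]+.32*np.sin(np.radians(76)),.094],[0,0,-1],[np.cos(u),np.sin(u),0]))
t=get_image("top"); print([ (p,onz("top",p,.13)) for p,n in blobs(t,*COL["red"],20) if p[0]>140 or p[1]>240])
E
```

```text
t 8.33 p [0.5089 0.3653 0.0978] grip 0.001 f [1.7 0.  1. ] q [ 0.02  0.5  -0.89  1.65  0.42  1.18  0.28] 
 [[0.017, -0.949, 0.316], [0.004, 0.316, 0.949], [-1.0, -0.015, 0.01]]
66.78690640724786 0.31877228984707406
n=3 lin [0.045, 0.683, 0.054] rot [-0.0331, 0.0018, 0.0033] mid [0.485 0.375 0.096] end [0.461 0.383 0.094]
[]
```

Emit:
{"name": "play_rows", "arguments": {"targets": [{"claw": 1, "linear": [0, 0.4, 0.03], "rotation": [-0.018, 0, 0]}, {"claw": 1, "linear": [0, 0.5, 0.03], "rotation": [-0.022, 0, 0]}, {"claw": 1, "linear": [0, 0.5, 0.03], "rotation": [-0.022, 0, 0]}, {"claw": 1, "linear": [0, 0.3, 0.02], "rotation": [-0.014, 0, 0]}, {"claw": 1, "linear": [0, 0.15, 0.01], "rotation": [-0.007, 0, 0]}, {"claw": 1, "linear": [0, 0, 0], "rotation": [0, 0, 0]}, {"claw": 1, "linear": [0, 0, 0], "rotation": [0, 0, 0]}]}}

```text
time: 8.97
position: [0.4621, 0.3801, 0.0966]
tool_rot: [-1.08, 1.274, 1.065]
ft_force: [1.0, 0.5, -0.2]
grip_width: 0.001
```

Emit:
{"name": "play_rows", "arguments": {"targets": [{"claw": 1, "linear": [0, -0.4, 0], "rotation": [0, 0, 0]}, {"claw": 1, "linear": [0, -0.5, 0], "rotation": [0, 0, 0]}, {"claw": 1, "linear": [-0.6, -0.4, 0], "rotation": [0, 0, 0]}, {"claw": 1, "linear": [-0.8, 0, 0], "rotation": [0, 0, 0]}, {"claw": 1, "linear": [-0.9, 0, 0], "rotation": [0, 0, 0]}, {"claw": 0.5, "linear": [-0.9, 0, 0], "rotation": [0, 0, 0]}, {"claw": 0, "linear": [-0.9, 0, 0], "rotation": [0, 0, 0]}, {"claw": 0, "linear": [-0.8, 0, 0], "rotation": [0, 0, 0]}, {"claw": 0, "linear": [-0.4, 0, 0], "rotation": [0, 0, 0]}]}}

```text
time: 9.72
position: [0.501, 0.3663, 0.2281]
tool_rot: [-1.07, 1.293, 1.065]
ft_force: [0.1, 0.1, 0.0]
grip_width: 0.228
```

```bash
python3 - <<'E'
from h import *
report()
t,s=get_image("top"),get_image("side"); print([ (p,onz("top",p,.13)) for p,n in blobs(t,*COL["red"],20) if p[0]>140 or p[1]>240],blobs(s,*COL["red"]))
for n,r in (("blue",.135),("orange",.135),("yellow",.135)):
    print(n,[(p,a,onz("top",p,.135).round(4)) for p,a in blobs(t,*COL[n],40) if p[0]>340])
cv2.imwrite("pics/t3.png",t)
E
```

```text
t 9.72 p [0.501  0.3663 0.2281] grip 0.0198 f [0.1 0.1 0. ] q [ 0.07  0.41 -0.97  1.5   0.34  1.42  0.46] 
 [[0.002, -0.982, 0.19], [-0.002, 0.19, 0.982], [-1.0, -0.003, -0.002]]
[] [(array([302.6, 417.5]), 508), (array([102.3, 461.8]), 3995)]
blue [(array([421.5, 168.4]), 370, array([ 0.7246, -0.2149,  0.135 ])), (array([409.5, 296.9]), 292, array([ 0.4491, -0.1901,  0.135 ])), (array([567.6, 378.2]), 1249, array([ 0.2876, -0.5182,  0.135 ]))]
orange [(array([482.6, 300.6]), 98, array([ 0.4443, -0.3436,  0.135 ]))]
yellow [(array([399.2, 230.5]), 291, array([ 0.5892, -0.1677,  0.135 ]))]
```

View pics/t3.png

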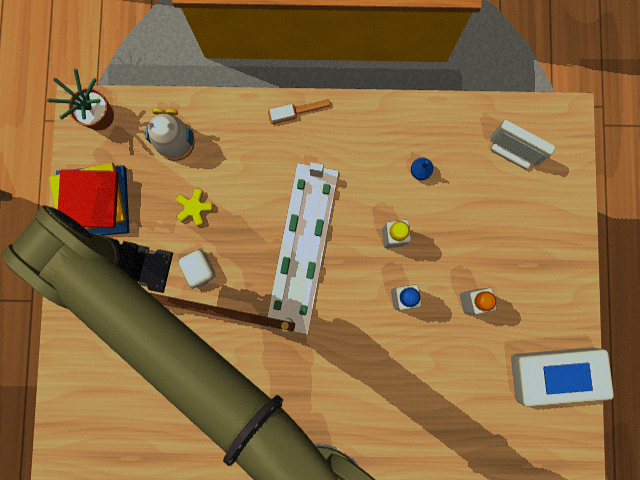

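The top view shows the bar square to the rack and the bystanders and bottles in place. The blue cap is at (409,297), orange (483,300), yellow (399,230). Next is the blue bottle, with the tool tilted 60° from vertical and pointing to -y.

```bash
cat >> h.py <<'E'
GO=.0187; TH=np.radians(30)
def grasp(c,psi,back=0.,h=.085,ins=.012):
    a=np.radians(psi); hd=np.array([np.cos(a),np.sin(a),0]); x=np.cos(TH)*hd-[0,0,np.sin(TH)]
    gp=np.array([c[0],c[1],h])-ins*hd
    return pose(gp+(GO-back)*x,x,[-hd[1],hd[0],0])
def place(slot,up=0.,dy=-.0125,ins=.012,back=0.):
    x=np.sin(TH)*EY-np.array([0,0,np.cos(TH)]); gp=np.r_[PIV,0]+EX*(slot*.1-.02)+EY*dy; gp[2]=.045+ins+up
    return pose(gp+(GO-back)*x,x,EX)
E
python3 - <<'E'
from h import *
G=grasp((.449,-.191),-81); print(G[:3,3])
P0=grasp((.449,-.191),-81,.1); P=P0.copy(); P[:3,3]=[.48,-.02,.29]
W=pose([.55,.2,.27],[0,0,-1],[.94,.34,0])
plan(cur(),W);plan(W,P); plan(P,P0); plan(P0,G)
E
```

```text
[ 0.44965619 -0.19514303  0.07565   ]
n=10 lin [-0.169, -0.587, -0.427] rot [0.0658, 0.0, 0.0002] mid [0.547 0.29  0.249] end [0.55 0.2  0.27]
n=11 lin [0.279, -0.69, -0.456] rot [0.01, 0.0058, -0.0604] mid [0.521 0.086 0.254] end [ 0.48 -0.02  0.29]
n=9 lin [0.679, 0.451, -0.255] rot [0.0, -0.0, 0.0] mid [ 0.458 -0.065  0.208] end [ 0.436 -0.11   0.126]
n=5 lin [0.8, 0.0, 0.0] rot [0.0, -0.0, 0.0] mid [ 0.443 -0.152  0.101] end [ 0.45  -0.195  0.076]
```

Emit:
{"name": "play_rows", "arguments": {"targets": [{"claw": 0, "linear": [-0.17, -0.59, -0.43], "rotation": [0.066, 0, 0]}, {"claw": 0, "linear": [-0.17, -0.59, -0.43], "rotation": [0.066, 0, 0]}, {"claw": 0, "linear": [-0.17, -0.59, -0.43], "rotation": [0.066, 0, 0]}, {"claw": 0, "linear": [-0.17, -0.59, -0.43], "rotation": [0.066, 0, 0]}, {"claw": 0, "linear": [-0.17, -0.59, -0.43], "rotation": [0.066, 0, 0]}, {"claw": 0, "linear": [-0.17, -0.59, -0.43], "rotation": [0.066, 0, 0]}, {"claw": 0, "linear": [-0.17, -0.59, -0.43], "rotation": [0.066, 0, 0]}, {"claw": 0, "linear": [-0.17, -0.59, -0.43], "rotation": [0.066, 0, 0]}, {"claw": 0, "linear": [-0.17, -0.59, -0.43], "rotation": [0.066, 0, 0]}]}}

```text
time: 10.57
position: [0.5493, 0.2098, 0.2493]
tool_rot: [-0.324, 1.569, 0.323]
ft_force: [0.9, 0.2, 0.3]
grip_width: 0.966
```

Emit:
{"name": "play_rows", "arguments": {"targets": [{"claw": 0, "linear": [0.28, -0.69, -0.456], "rotation": [0.01, 0.006, -0.06]}, {"claw": 0, "linear": [0.28, -0.69, -0.456], "rotation": [0.01, 0.006, -0.06]}, {"claw": 0, "linear": [0.28, -0.69, -0.456], "rotation": [0.01, 0.006, -0.06]}, {"claw": 0, "linear": [0.28, -0.69, -0.456], "rotation": [0.01, 0.006, -0.06]}, {"claw": 0, "linear": [0.28, -0.69, -0.456], "rotation": [0.01, 0.006, -0.06]}, {"claw": 0, "linear": [0.28, -0.69, -0.456], "rotation": [0.01, 0.006, -0.06]}, {"claw": 0, "linear": [0.28, -0.69, -0.456], "rotation": [0.01, 0.006, -0.06]}, {"claw": 0, "linear": [0.28, -0.69, -0.456], "rotation": [0.01, 0.006, -0.06]}, {"claw": 0, "linear": [0.15, -0.3, -0.2], "rotation": [0.01, 0.006, -0.06]}, {"claw": 0, "linear": [0, 0, 0], "rotation": [0, 0, 0]}]}}

```text
time: 11.4
position: [0.5058, 0.0103, 0.2366]
tool_rot: [-0.878, 1.401, -0.515]
ft_force: [-0.5, -0.2, -0.2]
grip_width: 0.998
```

```bash
python3 - <<'E'
from h import *
report()
P0=grasp((.449,-.191),-81,.1); P=P0.copy(); P[:3,3]=[.46,-.02,.25]; plan(cur(),P); plan(cur(),P0)
E
```

```text
t 11.4 p [0.5058 0.0103 0.2366] grip 0.0868 f [-0.5 -0.2 -0.2] q [-0.02  0.25 -0.68  1.85  0.89  1.67 -0.66] 
 [[0.138, -0.182, 0.973], [-0.769, 0.599, 0.222], [-0.624, -0.78, -0.057]]
n=3 lin [0.134, -0.283, -0.686] rot [0.018, 0.0048, -0.0316] mid [ 0.483 -0.005  0.243] end [ 0.46 -0.02  0.25]
n=8 lin [0.754, 0.17, -0.438] rot [0.0068, 0.0018, -0.0119] mid [ 0.471 -0.048  0.18 ] end [ 0.436 -0.11   0.126]
```

Emit:
{"name": "play_rows", "arguments": {"targets": [{"claw": 0, "linear": [0.4, 0.1, -0.5], "rotation": [0.012, 0.002, -0.02]}, {"claw": 0, "linear": [0.7, 0.15, -0.6], "rotation": [0.012, 0.002, -0.02]}, {"claw": 0, "linear": [0.75, 0.17, -0.6], "rotation": [0.012, 0.002, -0.02]}, {"claw": 0, "linear": [0.75, 0.17, -0.6], "rotation": [0.01, 0.002, -0.02]}, {"claw": 0, "linear": [0.75, 0.17, -0.4], "rotation": [0.005, 0.002, -0.01]}, {"claw": 0, "linear": [0.7, 0.17, -0.3], "rotation": [0, 0, 0]}, {"claw": 0, "linear": [0.4, 0.1, -0.2], "rotation": [0, 0, 0]}, {"claw": 0, "linear": [0.2, 0, -0.1], "rotation": [0, 0, 0]}, {"claw": 0, "linear": [0, 0, 0], "rotation": [0, 0, 0]}, {"claw": 0, "linear": [0, 0, 0], "rotation": [0, 0, 0]}]}}

```text
time: 12.23
position: [0.4349, -0.0899, 0.1399]
tool_rot: [-0.907, 1.349, -0.665]
ft_force: [-0.9, 0.3, 0.3]
grip_width: 0.998
```

```bash
python3 - <<'E'
from h import *
report()
t=get_image("top")
for n in ("blue","orange","yellow"): print(n,[(p,a,onz("top",p,.135).round(4)) for p,a in blobs(t,*COL[n],40) if p[0]>340])
P0=grasp((.449,-.191),-81,.1); plan(cur(),P0,4);plan(cur(),grasp((.449,-.191),-81,0.05),6);plan(cur(),grasp((.449,-.191),-81),8)
E
```

```text
t 12.23 p [ 0.4349 -0.0899  0.1399] grip 0.0868 f [-0.9  0.3  0.3] q [ 0.01  0.26 -0.63  2.17  1.    1.53 -0.94] 
 [[0.131, -0.098, 0.987], [-0.842, 0.514, 0.163], [-0.523, -0.852, -0.015]]
blue [(array([421.5, 168.4]), 371, array([ 0.7246, -0.2149,  0.135 ])), (array([409.5, 296.9]), 291, array([ 0.4491, -0.1901,  0.135 ])), (array([567.6, 378.2]), 1249, array([ 0.2876, -0.5182,  0.135 ]))]
orange [(array([483.3, 300.1]), 107, array([ 0.4453, -0.3451,  0.135 ]))]
yellow [(array([399.2, 230.5]), 286, array([ 0.5892, -0.1677,  0.135 ]))]
n=4 lin [0.244, 0.022, -0.021] rot [0.0025, -0.0003, -0.0043] mid [ 0.436 -0.1    0.133] end [ 0.436 -0.11   0.126]
n=6 lin [0.496, 0.01, -0.014] rot [0.0016, -0.0002, -0.0029] mid [ 0.439 -0.121  0.12 ] end [ 0.443 -0.152  0.101]
n=8 lin [0.622, 0.004, -0.01] rot [0.0012, -0.0001, -0.0022] mid [ 0.442 -0.142  0.108] end [ 0.45  -0.195  0.076]
```

Emit:
{"name": "play_rows", "arguments": {"targets": [{"claw": 0, "linear": [0.4, 0.01, -0.02], "rotation": [0.002, 0, -0.004]}, {"claw": 0, "linear": [0.65, 0.01, -0.02], "rotation": [0.002, 0, -0.004]}, {"claw": 0, "linear": [0.65, 0.01, -0.01], "rotation": [0.002, 0, -0.004]}, {"claw": 0, "linear": [0.65, 0, -0.01], "rotation": [0.002, 0, -0.004]}, {"claw": 0, "linear": [0.65, 0, -0.01], "rotation": [0.002, 0, 0]}, {"claw": 0, "linear": [0.65, 0, -0.01], "rotation": [0, 0, 0]}, {"claw": 0, "linear": [0.5, 0, 0], "rotation": [0, 0, 0]}, {"claw": 0, "linear": [0.3, 0, 0], "rotation": [0, 0, 0]}, {"claw": 0, "linear": [0.1, 0, 0], "rotation": [0, 0, 0]}, {"claw": 0, "linear": [0, 0, 0], "rotation": [0, 0, 0]}]}}

```text
time: 13.12
position: [0.4589, -0.1858, 0.081]
tool_rot: [-0.903, 1.316, -0.69]
ft_force: [-0.3, 0.0, -0.2]
grip_width: 0.998
```

```bash
python3 - <<'E'
from h import *
report()
plan(cur(),grasp((.449,-.191),-81),3)
E
```

```text
t 13.12 p [ 0.4589 -0.1858  0.081 ] grip 0.0868 f [-0.3  0.  -0.2] q [ 0.11  0.35 -0.51  2.24  1.22  1.37 -1.03] 
 [[0.148, -0.068, 0.987], [-0.85, 0.501, 0.162], [-0.505, -0.863, 0.016]]
n=3 lin [0.124, 0.009, -0.142] rot [-0.0024, 0.0027, -0.0014] mid [ 0.454 -0.19   0.078] end [ 0.45  -0.195  0.076]
```

Emit:
{"name": "play_rows", "arguments": {"targets": [{"claw": 0, "linear": [0.13, 0.01, -0.15], "rotation": [0, 0, 0]}, {"claw": 0, "linear": [0.13, 0.01, -0.15], "rotation": [0, 0, 0]}, {"claw": 0, "linear": [0.06, 0, -0.08], "rotation": [0, 0, 0]}, {"claw": 0, "linear": [0, 0, 0], "rotation": [0, 0, 0]}, {"claw": 1, "linear": [0, 0, 0], "rotation": [0, 0, 0]}, {"claw": 1, "linear": [0, 0, 0], "rotation": [0, 0, 0]}, {"claw": 1, "linear": [0, 0, 0], "rotation": [0, 0, 0]}, {"claw": 1, "linear": [0, 0, 0], "rotation": [0, 0, 0]}, {"claw": 1, "linear": [0, 0, 0], "rotation": [0, 0, 0]}, {"claw": 1, "linear": [0, 0, 0], "rotation": [0, 0, 0]}], "newtons": 30}}

```text
time: 13.95
position: [0.4522, -0.1913, 0.0775]
tool_rot: [-0.903, 1.31, -0.686]
ft_force: [-2.6, 0.6, 1.2]
grip_width: 0.628
```

Emit:
{"name": "play_rows", "arguments": {"targets": [{"claw": 1, "linear": [0, 0, 0], "rotation": [0, 0, 0]}, {"claw": 1, "linear": [0, 0, 0], "rotation": [0, 0, 0]}, {"claw": 1, "linear": [0, 0, 0], "rotation": [0, 0, 0]}]}}

```text
time: 14.2
position: [0.452, -0.1914, 0.0774]
tool_rot: [-0.903, 1.311, -0.687]
ft_force: [-0.1, 0.5, 0.2]
grip_width: 0.579
```

```bash
python3 - <<'E'
from h import *
report(); T=cur(); g=T[:3,3]-GO*T[:3,0]; print("gp",g)
A=T.copy(); A[2,3]+=.15; A[1,3]+=.08; plan(T,A)
H=place(1,.15); H[:3,3]-=EY*.06; plan(A,H); plan(H,place(1,.04))
E
```

```text
t 14.2 p [ 0.452  -0.1914  0.0774] grip 0.0504 f [-0.1  0.5  0.2] q [ 0.12  0.34 -0.51  2.26  1.23  1.35 -1.04] 
 [[0.153, -0.067, 0.986], [-0.849, 0.502, 0.166], [-0.506, -0.862, 0.02]]
gp [ 0.44908657 -0.1754942   0.08690899]
n=8 lin [-0.719, -0.446, 0.082] rot [0.0, 0.0, 0.0] mid [ 0.452 -0.151  0.152] end [ 0.452 -0.111  0.227]
n=15 lin [0.005, 0.339, -0.008] rot [0.0149, 0.0049, 0.0655] mid [ 0.448 -0.065  0.187] end [ 0.452 -0.003  0.191]
n=6 lin [0.835, -0.02, 0.0] rot [-0.0, 0.0, -0.0] mid [0.457 0.026 0.136] end [0.462 0.056 0.081]
```

```bash
cat >> h.py <<'E'
def held(c):
    T=cur(); z=T[:3,2].copy(); z[2]=0; z/=np.linalg.norm(z); g=T[:3,3]-GO*T[:3,0]
    c=np.array([*c,.0725]); c=c+z*(z@(g-c)); B=pose(c,z,[0,0,1]); Tb=np.linalg.inv(T)@B; np.save("tb.npy",Tb)
    print("c",c.round(4),"gp",g.round(4))
def putpose(slot,up=.002,y=0.):
    p=np.r_[PIV,.045+up]+EX*(slot*.1-.02)+EY*y
    return pose(p,EX,-EY)@np.linalg.inv(np.load("tb.npy"))
E
python3 - <<'E'
from h import *
held((.449,-.191)); T=cur()
A=T.copy(); A[2,3]+=.15; A[1,3]+=.08; plan(T,A)
H=putpose(1,.13,-.03); plan(A,H); plan(H,putpose(1,.03)); print(H.round(3))
E
```

```text
c [ 0.4516 -0.1906  0.0725] gp [ 0.4491 -0.1755  0.0869]
n=8 lin [-0.719, -0.446, 0.082] rot [0.0, 0.0, 0.0] mid [ 0.452 -0.151  0.152] end [ 0.452 -0.111  0.227]
n=15 lin [0.029, 0.433, -0.004] rot [0.0158, 0.0051, 0.0658] mid [ 0.45  -0.054  0.172] end [0.457 0.025 0.174]
n=5 lin [0.811, -0.198, -0.005] rot [0.0, 0.0, 0.0] mid [0.459 0.039 0.124] end [0.462 0.054 0.074]
[[ 0.094  0.16   0.983  0.457]
 [ 0.497  0.848 -0.185  0.025]
 [-0.862  0.506  0.     0.174]
 [ 0.     0.     0.     1.   ]]
```

Emit:
{"name": "play_rows", "arguments": {"targets": [{"claw": 1, "linear": [-0.5, -0.7, 0], "rotation": [0, 0, 0]}, {"claw": 1, "linear": [-0.7, -0.6, 0.05], "rotation": [0, 0, 0]}, {"claw": 1, "linear": [-0.7, -0.5, 0.05], "rotation": [0, 0, 0]}, {"claw": 1, "linear": [-0.7, -0.5, 0.05], "rotation": [0, 0, 0]}, {"claw": 1, "linear": [-0.7, -0.5, 0.05], "rotation": [0, 0, 0]}, {"claw": 1, "linear": [-0.7, -0.4, 0.05], "rotation": [0, 0, 0]}, {"claw": 1, "linear": [-0.5, -0.3, 0.05], "rotation": [0, 0, 0]}, {"claw": 1, "linear": [-0.3, -0.2, 0], "rotation": [0, 0, 0]}, {"claw": 1, "linear": [0, 0, 0], "rotation": [0, 0, 0]}]}}

```text
time: 14.95
position: [0.4443, -0.1316, 0.2172]
tool_rot: [-0.9, 1.323, -0.674]
ft_force: [0.5, -0.7, -2.1]
grip_width: 0.577
```

```bash
python3 - <<'E'
from h import *
report(); 
H=putpose(1,.13,-.03); plan(cur(),H)
E
```

```text
t 14.95 p [ 0.4443 -0.1316  0.2172] grip 0.0502 f [ 0.5 -0.7 -2.1] q [ 0.1   0.07 -0.6   2.16  0.98  1.5  -0.73] 
 [[0.148, -0.077, 0.986], [-0.843, 0.512, 0.167], [-0.518, -0.855, 0.011]]
n=15 lin [-0.014, 0.481, 0.022] rot [0.016, 0.0046, 0.0653] mid [ 0.445 -0.062  0.163] end [0.457 0.025 0.174]
```

Emit:
{"name": "play_rows", "arguments": {"targets": [{"claw": 1, "linear": [0, 0.48, 0.02], "rotation": [0.016, 0.005, 0.065]}, {"claw": 1, "linear": [0, 0.48, 0.02], "rotation": [0.016, 0.005, 0.065]}, {"claw": 1, "linear": [0, 0.48, 0.02], "rotation": [0.016, 0.005, 0.065]}, {"claw": 1, "linear": [0, 0.48, 0.02], "rotation": [0.016, 0.005, 0.065]}, {"claw": 1, "linear": [0, 0.48, 0.02], "rotation": [0.016, 0.005, 0.065]}, {"claw": 1, "linear": [0, 0.48, 0.02], "rotation": [0.016, 0.005, 0.065]}, {"claw": 1, "linear": [0, 0.48, 0.02], "rotation": [0.016, 0.005, 0.065]}, {"claw": 1, "linear": [0, 0.48, 0.02], "rotation": [0.016, 0.005, 0.065]}, {"claw": 1, "linear": [0, 0.48, 0.02], "rotation": [0.016, 0.005, 0.065]}, {"claw": 1, "linear": [0, 0.48, 0.02], "rotation": [0.016, 0.005, 0.065]}]}}

```text
time: 15.78
position: [0.4404, -0.0299, 0.1446]
tool_rot: [0.108, 1.524, -0.029]
ft_force: [-1.1, 0.0, -2.7]
grip_width: 0.573
```

```bash
python3 - <<'E'
from h import *
report(); 
H=putpose(1,.13,-.03); plan(cur(),H,6)
E
```

```text
t 15.78 p [ 0.4404 -0.0299  0.1446] grip 0.0499 f [-1.1  0.  -2.7] q [ 0.33 -0.09 -0.26  2.07 -0.08  1.12  0.01] 
 [[0.047, 0.086, 0.995], [0.049, 0.995, -0.089], [-0.998, 0.053, 0.043]]
n=6 lin [-0.096, 0.415, 0.065] rot [0.0113, 0.0014, 0.0505] mid [ 0.448 -0.001  0.156] end [0.457 0.025 0.174]
```

Emit:
{"name": "play_rows", "arguments": {"targets": [{"claw": 1, "linear": [-0.25, 0.4, 0.065], "rotation": [0.011, 0.001, 0.05]}, {"claw": 1, "linear": [-0.25, 0.4, 0.065], "rotation": [0.011, 0.001, 0.05]}, {"claw": 1, "linear": [-0.2, 0.4, 0.065], "rotation": [0.011, 0.001, 0.05]}, {"claw": 1, "linear": [-0.1, 0.4, 0.065], "rotation": [0.011, 0.001, 0.05]}, {"claw": 1, "linear": [0, 0.3, 0.03], "rotation": [0.01, 0, 0.04]}, {"claw": 1, "linear": [0, 0.1, 0.01], "rotation": [0, 0, 0.02]}, {"claw": 1, "linear": [0, 0, 0], "rotation": [0, 0, 0]}, {"claw": 1, "linear": [0, 0, 0], "rotation": [0, 0, 0]}]}}

```text
time: 16.45
position: [0.4439, 0.0072, 0.1645]
tool_rot: [0.522, 1.499, 0.226]
ft_force: [0.0, -0.5, -2.2]
grip_width: 0.576
```

```bash
python3 - <<'E'
from h import *
report(); 
plan(cur(),putpose(1,.06),6)
t=get_image("top"); s=get_image("side"); cv2.imwrite("pics/c4.png",np.hstack([cv2.resize(t[120:360,180:440],(433,400)),cv2.resize(s[130:370,180:420],(400,400))])[:,:800])
E
```

```text
t 16.45 p [0.4439 0.0072 0.1645] grip 0.0501 f [ 0.  -0.5 -2.2] q [ 0.42 -0.03 -0.11  2.06 -0.51  1.23  0.32] 
 [[0.077, 0.173, 0.982], [0.455, 0.87, -0.189], [-0.887, 0.462, -0.012]]
n=6 lin [0.511, 0.096, 0.06] rot [-0.001, -0.0009, 0.0054] mid [0.453 0.03  0.134] end [0.462 0.054 0.104]
```

View pics/c4.png

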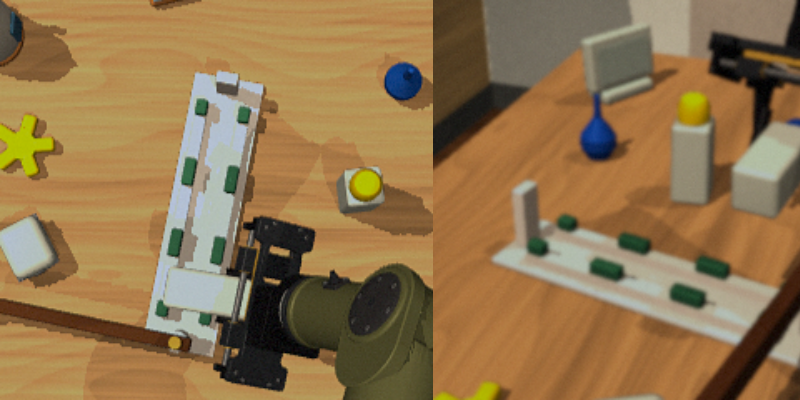

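The blue bottle is held level over slot 1, cap to -y, and lines up with the slot. I lower it.

Emit:
{"name": "play_rows", "arguments": {"targets": [{"claw": 1, "linear": [0.3, 0.1, 0.08], "rotation": [0, 0, 0.006]}, {"claw": 1, "linear": [0.5, 0.1, 0.08], "rotation": [0, 0, 0.006]}, {"claw": 1, "linear": [0.5, 0.1, 0.08], "rotation": [0, 0, 0.006]}, {"claw": 1, "linear": [0.5, 0.1, 0.08], "rotation": [0, 0, 0.006]}, {"claw": 1, "linear": [0.5, 0.1, 0.05], "rotation": [0, 0, 0.006]}, {"claw": 1, "linear": [0.35, 0.08, 0], "rotation": [0, 0, 0]}, {"claw": 1, "linear": [0.15, 0, 0], "rotation": [0, 0, 0]}, {"claw": 1, "linear": [0, 0, 0], "rotation": [0, 0, 0]}, {"claw": 1, "linear": [0, 0, 0], "rotation": [0, 0, 0]}]}}

```text
time: 17.3
position: [0.4622, 0.0586, 0.1066]
tool_rot: [0.547, 1.488, 0.27]
ft_force: [-1.0, -0.3, -2.0]
grip_width: 0.58
```

```bash
python3 - <<'E'
from h import *
report(); plan(cur(),putpose(1,.03),5); plan(putpose(1,.03),putpose(1,.002),4)
E
```

```text
t 17.3 p [0.4622 0.0586 0.1066] grip 0.0505 f [-1.  -0.3 -2. ] q [ 0.37  0.06 -0.15  2.11 -0.59  1.08  0.35] 
 [[0.082, 0.159, 0.984], [0.494, 0.851, -0.179], [-0.865, 0.501, -0.008]]
n=5 lin [0.206, -0.162, 0.003] rot [0.0002, -0.0014, 0.0008] mid [0.462 0.056 0.09 ] end [0.462 0.054 0.074]
n=4 lin [0.241, -0.142, -0.0] rot [0.0, 0.0, 0.0] mid [0.462 0.054 0.06 ] end [0.462 0.054 0.046]
```

Emit:
{"name": "play_rows", "arguments": {"targets": [{"claw": 1, "linear": [0.2, -0.17, 0], "rotation": [0, 0, 0]}, {"claw": 1, "linear": [0.24, -0.17, 0], "rotation": [0, 0, 0]}, {"claw": 1, "linear": [0.24, -0.16, 0], "rotation": [0, 0, 0]}, {"claw": 1, "linear": [0.24, -0.15, 0], "rotation": [0, 0, 0]}, {"claw": 1, "linear": [0.24, -0.15, 0], "rotation": [0, 0, 0]}, {"claw": 1, "linear": [0.2, -0.12, 0], "rotation": [0, 0, 0]}, {"claw": 1, "linear": [0.1, -0.06, 0], "rotation": [0, 0, 0]}, {"claw": 1, "linear": [0, 0, 0], "rotation": [0, 0, 0]}, {"claw": 1, "linear": [0, 0, 0], "rotation": [0, 0, 0]}]}}

```text
time: 18.05
position: [0.4623, 0.0533, 0.0588]
tool_rot: [0.547, 1.486, 0.267]
ft_force: [0.0, -0.2, -2.4]
grip_width: 0.576
```

```bash
python3 - <<'E'
from h import *
report(); plan(cur(),putpose(1,.002),5)
E
```

```text
t 18.05 p [0.4623 0.0533 0.0588] grip 0.0501 f [ 0.  -0.2 -2.4] q [ 0.38  0.13 -0.15  2.15 -0.62  0.99  0.42] 
 [[0.086, 0.16, 0.983], [0.492, 0.851, -0.182], [-0.866, 0.5, -0.006]]
n=5 lin [0.09, -0.046, -0.007] rot [-0.0, -0.0009, 0.0009] mid [0.462 0.054 0.052] end [0.462 0.054 0.046]
```

Emit:
{"name": "play_rows", "arguments": {"targets": [{"claw": 1, "linear": [0.1, -0.05, -0.01], "rotation": [0, 0, 0]}, {"claw": 1, "linear": [0.11, -0.05, -0.01], "rotation": [0, 0, 0]}, {"claw": 1, "linear": [0.11, -0.05, 0], "rotation": [0, 0, 0]}, {"claw": 1, "linear": [0.06, -0.03, 0], "rotation": [0, 0, 0]}, {"claw": 1, "linear": [0, 0, 0], "rotation": [0, 0, 0]}, {"claw": 1, "linear": [0, 0, 0], "rotation": [0, 0, 0]}]}}

```text
time: 18.55
position: [0.4627, 0.0544, 0.0481]
tool_rot: [0.547, 1.484, 0.267]
ft_force: [-0.2, -0.0, -1.8]
grip_width: 0.577
```

```bash
python3 - <<'E'
from h import *
report(); plan(cur(),putpose(1,.001),3)
t=get_image("top"); s=get_image("side"); cv2.imwrite("pics/c5.png",np.hstack([cv2.resize(t[120:360,180:440],(433,400)),cv2.resize(s[200:360,220:480],(650,400))[:,:366]]))
E
```

```text
t 18.55 p [0.4627 0.0544 0.0481] grip 0.0502 f [-0.2 -0.  -1.8] q [ 0.38  0.15 -0.15  2.16 -0.62  0.96  0.43] 
 [[0.087, 0.159, 0.983], [0.492, 0.851, -0.182], [-0.866, 0.5, -0.004]]
n=3 lin [0.032, -0.024, -0.015] rot [0.0002, -0.0011, 0.0016] mid [0.462 0.054 0.047] end [0.462 0.054 0.045]
```

View pics/c5.png

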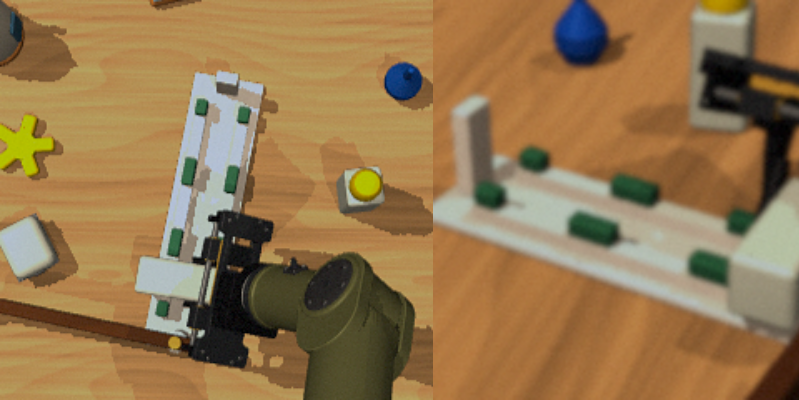

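The bottle sits between the slot 1 teeth, about 3 mm above the beams. I settle it, let go and back out along the tool.

Emit:
{"name": "play_rows", "arguments": {"targets": [{"claw": 1, "linear": [0.05, -0.03, -0.02], "rotation": [0, 0, 0]}, {"claw": 1, "linear": [0.05, -0.03, -0.02], "rotation": [0, 0, 0]}, {"claw": 1, "linear": [0, 0, 0], "rotation": [0, 0, 0]}, {"claw": 0.2, "linear": [0, 0, 0], "rotation": [0, 0, 0]}, {"claw": 0.2, "linear": [0, 0, 0], "rotation": [0, 0, 0]}, {"claw": 0.2, "linear": [0, 0, 0], "rotation": [0, 0, 0]}, {"claw": 0.2, "linear": [0, 0, 0], "rotation": [0, 0, 0]}, {"claw": 0.2, "linear": [0, 0, 0], "rotation": [0, 0, 0]}, {"claw": 0.2, "linear": [-0.2, 0, 0], "rotation": [0, 0, 0]}, {"claw": 0.2, "linear": [-0.4, 0, 0], "rotation": [0, 0, 0]}]}}

```text
time: 19.48
position: [0.4608, 0.0482, 0.0595]
tool_rot: [0.547, 1.483, 0.27]
ft_force: [-0.6, 0.8, 0.4]
grip_width: 0.799
```

Emit:
{"name": "play_rows", "arguments": {"targets": [{"claw": 0.2, "linear": [-0.6, 0, 0], "rotation": [0, 0, 0]}, {"claw": 0.2, "linear": [-0.7, 0, 0], "rotation": [0, 0, 0]}, {"claw": 0.2, "linear": [-0.7, 0, 0], "rotation": [0, 0, 0]}, {"claw": 0.1, "linear": [-0.7, 0, 0], "rotation": [0, 0, 0]}, {"claw": 0, "linear": [-0.7, 0, 0], "rotation": [0, 0, 0]}, {"claw": 0, "linear": [-0.7, 0, 0], "rotation": [0, 0, 0]}, {"claw": 0, "linear": [-0.4, 0, 0], "rotation": [0, 0, 0]}, {"claw": 0, "linear": [-0.2, 0, 0], "rotation": [0, 0, 0]}, {"claw": 0, "linear": [0, 0, 0], "rotation": [0, 0, 0]}]}}

```text
time: 20.23
position: [0.4502, -0.0173, 0.1733]
tool_rot: [0.546, 1.477, 0.265]
ft_force: [-0.1, -0.2, -0.6]
grip_width: 0.992
```

```bash
python3 - <<'E'
from h import *
report()
t=get_image("top"); cv2.imwrite("pics/t6.png",t)
for n in ("blue","orange","yellow"): print(n,[(p,a,onz("top",p,.135).round(4)) for p,a in blobs(t,*COL[n],30) if 200<p[0]])
c=(.589,-.168)
P0=grasp(c,-81,.1); P=P0.copy(); P[:3,3]+=[0,.03,.09]
plan(cur(),P); plan(P,P0,8); plan(P0,grasp(c,-81),8)
E
```

```text
t 20.23 p [ 0.4502 -0.0173  0.1733] grip 0.0863 f [-0.1 -0.2 -0.6] q [ 0.46 -0.   -0.07  2.02 -0.54  1.28  0.4 ] 
 [[0.094, 0.159, 0.983], [0.491, 0.852, -0.184], [-0.866, 0.499, 0.002]]
blue [(array([421.5, 168.4]), 369, array([ 0.7246, -0.2149,  0.135 ])), (array([318.2, 293.4]), 231, array([0.4527, 0.002 , 0.135 ])), (array([567.7, 378.2]), 1242, array([ 0.2876, -0.5184,  0.135 ]))]
orange [(array([483.7, 298.7]), 85, array([ 0.4483, -0.346 ,  0.135 ]))]
yellow [(array([399., 230.]), 267, array([ 0.5903, -0.1672,  0.135 ]))]
n=15 lin [-0.084, -0.129, 0.351] rot [-0.0156, -0.0041, -0.0659] mid [ 0.512 -0.05   0.186] end [ 0.576 -0.057  0.216]
n=8 lin [0.353, 0.316, -0.023] rot [0.0, -0.0, 0.0] mid [ 0.576 -0.072  0.171] end [ 0.576 -0.087  0.126]
n=8 lin [0.5, 0.0, 0.0] rot [0.0, -0.0, 0.0] mid [ 0.583 -0.129  0.101] end [ 0.59  -0.172  0.076]
```

Emit:
{"name": "play_rows", "arguments": {"targets": [{"claw": 0, "linear": [-0.1, -0.13, 0.35], "rotation": [-0.0156, -0.004, -0.066]}, {"claw": 0, "linear": [-0.1, -0.13, 0.35], "rotation": [-0.0156, -0.004, -0.066]}, {"claw": 0, "linear": [-0.1, -0.13, 0.35], "rotation": [-0.0156, -0.004, -0.066]}, {"claw": 0, "linear": [-0.1, -0.13, 0.35], "rotation": [-0.0156, -0.004, -0.066]}, {"claw": 0, "linear": [-0.1, -0.13, 0.35], "rotation": [-0.0156, -0.004, -0.066]}, {"claw": 0, "linear": [-0.1, -0.13, 0.35], "rotation": [-0.0156, -0.004, -0.066]}, {"claw": 0, "linear": [-0.1, -0.13, 0.35], "rotation": [-0.0156, -0.004, -0.066]}, {"claw": 0, "linear": [-0.1, -0.13, 0.35], "rotation": [-0.0156, -0.004, -0.066]}, {"claw": 0, "linear": [-0.1, -0.13, 0.35], "rotation": [-0.0156, -0.004, -0.066]}, {"claw": 0, "linear": [-0.1, -0.13, 0.35], "rotation": [-0.0156, -0.004, -0.066]}]}}

```text
time: 21.12
position: [0.5325, -0.0579, 0.1949]
tool_rot: [-0.468, 1.455, -0.411]
ft_force: [-1.0, -0.7, -0.3]
grip_width: 0.999
```

Emit:
{"name": "play_rows", "arguments": {"targets": [{"claw": 0, "linear": [-0.1, -0.13, 0.35], "rotation": [-0.0156, -0.004, -0.066]}, {"claw": 0, "linear": [-0.1, -0.13, 0.35], "rotation": [-0.0156, -0.004, -0.066]}, {"claw": 0, "linear": [-0.1, -0.13, 0.35], "rotation": [-0.0156, -0.004, -0.066]}, {"claw": 0, "linear": [-0.05, -0.06, 0.2], "rotation": [-0.01, -0.002, -0.04]}, {"claw": 0, "linear": [0, 0, 0.1], "rotation": [0, 0, -0.02]}, {"claw": 0, "linear": [0, 0, 0], "rotation": [0, 0, 0]}, {"claw": 0, "linear": [0, 0, 0], "rotation": [0, 0, 0]}]}}

```text
time: 21.7
position: [0.5662, -0.0448, 0.1999]
tool_rot: [-0.882, 1.353, -0.649]
ft_force: [0.9, -0.5, -0.9]
grip_width: 1.0
```

```bash
python3 - <<'E'
from h import *
report()
t=get_image("top"); s=get_image("side"); cv2.imwrite("pics/t7.png",t); cv2.imwrite("pics/s7.png",s)
for n in ("blue","orange","yellow"): print(n,[(p,a,onz("top",p,.135).round(4)) for p,a in blobs(t,*COL[n],30) if 200<p[0]], [(p,a) for p,a in blobs(s,*COL[n],60)])
c=(.589,-.168)
P0=grasp(c,-81,.1); plan(cur(),P0); plan(P0,grasp(c,-81),8)
E
```

```text
t 21.7 p [ 0.5662 -0.0448  0.1999] grip 0.087 f [ 0.9 -0.5 -0.9] q [-0.13  0.38 -0.45  1.82  1.02  1.61 -0.74] 
 [[0.131, -0.093, 0.987], [-0.828, 0.537, 0.161], [-0.545, -0.838, -0.007]]
blue [(array([421.5, 168.5]), 373, array([ 0.7244, -0.2149,  0.135 ])), (array([318.6, 294.2]), 224, array([0.451 , 0.0011, 0.135 ])), (array([567.6, 378.2]), 1248, array([ 0.2876, -0.5182,  0.135 ]))] [(array([495.3, 174.1]), 300), (array([278.3, 211.9]), 322)]
orange [(array([482.8, 300.6]), 112, array([ 0.4443, -0.344 ,  0.135 ]))] [(array([420.5, 173.4]), 209), (array([ 58.7, 296.4]), 5645), (array([162.9, 259.8]), 79), (array([ 55.5, 455.9]), 70)]
yellow [(array([399.2, 230.6]), 290, array([ 0.589 , -0.1677,  0.135 ]))] [(array([335.4, 200.4]), 111), (array([202.5, 381.9]), 1439), (array([ 52.9, 454.2]), 78)]
n=4 lin [0.754, 0.416, 0.035] rot [0.0009, -0.0, -0.0085] mid [ 0.571 -0.066  0.163] end [ 0.576 -0.087  0.126]
n=8 lin [0.5, 0.0, 0.0] rot [0.0, -0.0, 0.0] mid [ 0.583 -0.129  0.101] end [ 0.59  -0.172  0.076]
```

Emit:
{"name": "play_rows", "arguments": {"targets": [{"claw": 0, "linear": [0.4, 0.3, 0.03], "rotation": [0, 0, -0.009]}, {"claw": 0, "linear": [0.6, 0.4, 0.03], "rotation": [0, 0, -0.009]}, {"claw": 0, "linear": [0.6, 0.35, 0.03], "rotation": [0, 0, -0.009]}, {"claw": 0, "linear": [0.5, 0.3, 0.03], "rotation": [0, 0, -0.005]}, {"claw": 0, "linear": [0.4, 0.15, 0], "rotation": [0, 0, 0]}, {"claw": 0, "linear": [0.2, 0.05, 0], "rotation": [0, 0, 0]}, {"claw": 0, "linear": [0, 0, 0], "rotation": [0, 0, 0]}, {"claw": 0, "linear": [0, 0, 0], "rotation": [0, 0, 0]}]}}

```text
time: 22.47
position: [0.5755, -0.0902, 0.1314]
tool_rot: [-0.907, 1.331, -0.7]
ft_force: [0.1, -1.1, -0.0]
grip_width: 0.998
```

```bash
python3 - <<'E'
from h import *
report()
c=(.589,-.168)
plan(cur(),grasp(c,-81),8)
E
```

```text
t 22.47 p [ 0.5755 -0.0902  0.1314] grip 0.0869 f [ 0.1 -1.1 -0. ] q [-0.12  0.48 -0.4   1.88  1.12  1.53 -0.86] 
 [[0.132, -0.072, 0.989], [-0.855, 0.496, 0.15], [-0.501, -0.865, 0.004]]
n=8 lin [0.5, 0.033, 0.007] rot [-0.0005, -0.0003, -0.0001] mid [ 0.583 -0.131  0.104] end [ 0.59  -0.172  0.076]
```

Emit:
{"name": "play_rows", "arguments": {"targets": [{"claw": 0, "linear": [0.4, 0.04, -0.02], "rotation": [0, 0, 0]}, {"claw": 0, "linear": [0.6, 0.04, -0.02], "rotation": [0, 0, 0]}, {"claw": 0, "linear": [0.6, 0.04, -0.02], "rotation": [0, 0, 0]}, {"claw": 0, "linear": [0.6, 0.03, -0.02], "rotation": [0, 0, 0]}, {"claw": 0, "linear": [0.6, 0.03, -0.02], "rotation": [0, 0, 0]}, {"claw": 0, "linear": [0.5, 0.03, 0], "rotation": [0, 0, 0]}, {"claw": 0, "linear": [0.3, 0.02, 0], "rotation": [0, 0, 0]}, {"claw": 0, "linear": [0.1, 0, 0], "rotation": [0, 0, 0]}, {"claw": 0, "linear": [0, 0, 0], "rotation": [0, 0, 0]}]}}

```text
time: 23.22
position: [0.5862, -0.1767, 0.0765]
tool_rot: [-0.904, 1.329, -0.703]
ft_force: [-0.1, 0.1, 1.7]
grip_width: 1.0
```

```bash
python3 - <<'E'
from h import *
report()
c=(.589,-.168)
plan(cur(),grasp(c,-81),3)
E
```

```text
t 23.22 p [ 0.5862 -0.1767  0.0765] grip 0.087 f [-0.1  0.1  1.7] q [-0.02  0.54 -0.32  1.93  1.23  1.38 -0.9 ] 
 [[0.131, -0.067, 0.989], [-0.856, 0.496, 0.147], [-0.501, -0.865, 0.007]]
n=3 lin [-0.039, 0.037, 0.055] rot [-0.0024, -0.0009, -0.0002] mid [ 0.588 -0.174  0.076] end [ 0.59  -0.172  0.076]
```

Close enough; I grip here.

Emit:
{"name": "play_rows", "arguments": {"targets": [{"claw": 0, "linear": [-0.04, 0.03, 0.06], "rotation": [0, 0, 0]}, {"claw": 0, "linear": [-0.04, 0.03, 0.05], "rotation": [0, 0, 0]}, {"claw": 1, "linear": [0, 0, 0], "rotation": [0, 0, 0]}, {"claw": 1, "linear": [0, 0, 0], "rotation": [0, 0, 0]}, {"claw": 1, "linear": [0, 0, 0], "rotation": [0, 0, 0]}, {"claw": 1, "linear": [0, 0, 0], "rotation": [0, 0, 0]}, {"claw": 1, "linear": [0, 0, 0], "rotation": [0, 0, 0]}, {"claw": 1, "linear": [0, 0, 0], "rotation": [0, 0, 0]}, {"claw": 1, "linear": [0, 0, 0], "rotation": [0, 0, 0]}, {"claw": 1, "linear": [0, 0, 0], "rotation": [0, 0, 0]}], "newtons": 30}}

```text
time: 24.05
position: [0.5909, -0.1692, 0.0773]
tool_rot: [-0.904, 1.324, -0.698]
ft_force: [0.2, 0.5, -0.5]
grip_width: 0.574
```

Emit:
{"name": "play_rows", "arguments": {"targets": [{"claw": 1, "linear": [0, 0, 0], "rotation": [0, 0, 0]}, {"claw": 1, "linear": [0, 0, 0], "rotation": [0, 0, 0]}]}}

```text
time: 24.22
position: [0.5909, -0.1693, 0.0773]
tool_rot: [-0.904, 1.324, -0.698]
ft_force: [-0.3, -0.0, 0.5]
grip_width: 0.576
```

```bash
python3 - <<'E'
from h import *
report(); held((.589,-.168)); T=cur()
A=T.copy(); A[2,3]+=.14; A[1,3]+=.04; A[0,3]+=.03; plan(T,A)
H=putpose(3,.12,-.03); plan(A,H)
E
```

```text
t 24.22 p [ 0.5909 -0.1693  0.0773] grip 0.0501 f [-0.3 -0.   0.5] q [-0.03  0.54 -0.33  1.92  1.23  1.38 -0.9 ] 
 [[0.137, -0.068, 0.988], [-0.853, 0.498, 0.153], [-0.503, -0.864, 0.011]]
c [ 0.5906 -0.1678  0.0725] gp [ 0.5883 -0.1533  0.0867]
n=7 lin [-0.574, -0.589, 0.213] rot [0.0, -0.0, 0.0] mid [ 0.606 -0.149  0.147] end [ 0.621 -0.129  0.217]
n=15 lin [0.046, 0.393, 0.073] rot [0.0149, 0.0045, 0.0659] mid [ 0.633 -0.079  0.165] end [ 0.654 -0.008  0.163]
```

Emit:
{"name": "play_rows", "arguments": {"targets": [{"claw": 1, "linear": [-0.4, -0.7, 0.1], "rotation": [0, 0, 0]}, {"claw": 1, "linear": [-0.55, -0.6, 0.2], "rotation": [0, 0, 0]}, {"claw": 1, "linear": [-0.6, -0.6, 0.2], "rotation": [0, 0, 0]}, {"claw": 1, "linear": [-0.6, -0.6, 0.2], "rotation": [0, 0, 0]}, {"claw": 1, "linear": [-0.6, -0.6, 0.2], "rotation": [0, 0, 0]}, {"claw": 1, "linear": [-0.6, -0.6, 0.2], "rotation": [0, 0, 0]}, {"claw": 1, "linear": [-0.4, -0.5, 0.2], "rotation": [0, 0, 0]}, {"claw": 1, "linear": [-0.2, -0.2, 0.1], "rotation": [0, 0, 0]}, {"claw": 1, "linear": [0, 0, 0], "rotation": [0, 0, 0]}]}}

```text
time: 24.97
position: [0.6167, -0.1331, 0.2202]
tool_rot: [-0.902, 1.339, -0.688]
ft_force: [0.4, 0.9, -1.3]
grip_width: 0.574
```

```bash
python3 - <<'E'
from h import *
report(); plan(cur(),putpose(3,.12,-.03))
E
```

```text
t 24.97 p [ 0.6167 -0.1331  0.2202] grip 0.0499 f [ 0.4  0.9 -1.3] q [-0.04  0.39 -0.37  1.77  1.12  1.53 -0.63] 
 [[0.129, -0.079, 0.988], [-0.849, 0.505, 0.151], [-0.512, -0.859, -0.002]]
n=15 lin [0.053, 0.405, 0.086] rot [0.015, 0.0038, 0.0656] mid [ 0.631 -0.081  0.166] end [ 0.654 -0.008  0.163]
```

Emit:
{"name": "play_rows", "arguments": {"targets": [{"claw": 1, "linear": [0, 0.4, 0.09], "rotation": [0.015, 0.004, 0.0656]}, {"claw": 1, "linear": [0, 0.4, 0.09], "rotation": [0.015, 0.004, 0.0656]}, {"claw": 1, "linear": [0, 0.4, 0.09], "rotation": [0.015, 0.004, 0.0656]}, {"claw": 1, "linear": [0, 0.4, 0.09], "rotation": [0.015, 0.004, 0.0656]}, {"claw": 1, "linear": [0, 0.4, 0.09], "rotation": [0.015, 0.004, 0.0656]}, {"claw": 1, "linear": [0, 0.4, 0.09], "rotation": [0.015, 0.004, 0.0656]}, {"claw": 1, "linear": [0, 0.4, 0.09], "rotation": [0.015, 0.004, 0.0656]}, {"claw": 1, "linear": [0, 0.4, 0.09], "rotation": [0.015, 0.004, 0.0656]}, {"claw": 1, "linear": [0, 0.4, 0.09], "rotation": [0.015, 0.004, 0.0656]}, {"claw": 1, "linear": [0, 0.4, 0.09], "rotation": [0.015, 0.004, 0.0656]}]}}

```text
time: 25.8
position: [0.6281, -0.0409, 0.1525]
tool_rot: [0.102, 1.539, -0.019]
ft_force: [-0.1, -0.4, -2.5]
grip_width: 0.574
```

Emit:
{"name": "play_rows", "arguments": {"targets": [{"claw": 1, "linear": [0, 0.4, 0.09], "rotation": [0.015, 0.004, 0.06]}, {"claw": 1, "linear": [0, 0.4, 0.09], "rotation": [0.015, 0.003, 0.05]}, {"claw": 1, "linear": [0, 0.3, 0.06], "rotation": [0.01, 0, 0.04]}, {"claw": 1, "linear": [0, 0.15, 0.03], "rotation": [0, 0, 0.02]}, {"claw": 1, "linear": [0, 0, 0], "rotation": [0, 0, 0]}, {"claw": 1, "linear": [0, 0, 0], "rotation": [0, 0, 0]}]}}

```text
time: 26.3
position: [0.6311, -0.0205, 0.1458]
tool_rot: [0.388, 1.541, 0.136]
ft_force: [-0.7, 1.0, -2.4]
grip_width: 0.573
```

```bash
python3 - <<'E'
from h import *
report(); plan(cur(),putpose(3,.06))
E
```

```text
t 26.3 p [ 0.6311 -0.0205  0.1458] grip 0.0499 f [-0.7  1.  -2.4] q [ 0.58  0.39 -0.5   1.6  -0.16  1.2   0.01] 
 [[0.037, 0.156, 0.987], [0.326, 0.932, -0.159], [-0.945, 0.328, -0.017]]
n=3 lin [0.756, 0.346, 0.279] rot [0.0018, -0.0047, 0.0409] mid [ 0.645 -0.001  0.123] end [0.659 0.021 0.103]
```

Emit:
{"name": "play_rows", "arguments": {"targets": [{"claw": 1, "linear": [0, 0.2, 0.15], "rotation": [0, 0, 0.03]}, {"claw": 1, "linear": [0.1, 0.2, 0.17], "rotation": [0, 0, 0.03]}, {"claw": 1, "linear": [0.3, 0.2, 0.17], "rotation": [0, 0, 0.03]}, {"claw": 1, "linear": [0.45, 0.2, 0.17], "rotation": [0, 0, 0.02]}, {"claw": 1, "linear": [0.45, 0.15, 0.12], "rotation": [0, 0, 0.01]}, {"claw": 1, "linear": [0.35, 0.1, 0.05], "rotation": [0, 0, 0]}, {"claw": 1, "linear": [0.2, 0, 0], "rotation": [0, 0, 0]}, {"claw": 1, "linear": [0, 0, 0], "rotation": [0, 0, 0]}, {"claw": 1, "linear": [0, 0, 0], "rotation": [0, 0, 0]}]}}

```text
time: 27.05
position: [0.6536, 0.0283, 0.1068]
tool_rot: [0.529, 1.517, 0.288]
ft_force: [-0.1, 0.2, -1.4]
grip_width: 0.578
```

```bash
python3 - <<'E'
from h import *
report(); plan(cur(),putpose(3,.03),5);plan(cur(),putpose(3,.001),8)
E
```

```text
t 27.05 p [0.6536 0.0283 0.1068] grip 0.0503 f [-0.1  0.2 -1.4] q [ 0.61  0.51 -0.54  1.6  -0.3   1.12  0.1 ] 
 [[0.051, 0.143, 0.988], [0.495, 0.856, -0.149], [-0.867, 0.497, -0.028]]
n=5 lin [0.207, -0.175, 0.054] rot [0.0011, -0.0047, 0.0008] mid [0.656 0.025 0.09 ] end [0.659 0.021 0.073]
n=8 lin [0.255, -0.182, 0.036] rot [0.0007, -0.003, 0.0005] mid [0.656 0.025 0.076] end [0.659 0.021 0.044]
```

Emit:
{"name": "play_rows", "arguments": {"targets": [{"claw": 1, "linear": [0.18, -0.19, 0.06], "rotation": [0.001, -0.005, 0.001]}, {"claw": 1, "linear": [0.22, -0.19, 0.06], "rotation": [0.001, -0.005, 0.001]}, {"claw": 1, "linear": [0.24, -0.18, 0.06], "rotation": [0.001, -0.005, 0.001]}, {"claw": 1, "linear": [0.24, -0.16, 0.05], "rotation": [0.001, -0.005, 0.001]}, {"claw": 1, "linear": [0.24, -0.15, 0.03], "rotation": [0, -0.004, 0]}, {"claw": 1, "linear": [0.2, -0.12, 0.02], "rotation": [0, 0, 0]}, {"claw": 1, "linear": [0.1, -0.06, 0], "rotation": [0, 0, 0]}, {"claw": 1, "linear": [0, 0, 0], "rotation": [0, 0, 0]}, {"claw": 1, "linear": [0, 0, 0], "rotation": [0, 0, 0]}]}}

```text
time: 27.8
position: [0.6599, 0.0206, 0.0589]
tool_rot: [0.54, 1.475, 0.273]
ft_force: [0.4, 0.5, -0.9]
grip_width: 0.574
```

```bash
python3 - <<'E'
from h import *
report(); plan(cur(),putpose(3,.001),5)
E
```

```text
t 27.8 p [0.6599 0.0206 0.0589] grip 0.0499 f [ 0.4  0.5 -0.9] q [ 0.63  0.55 -0.54  1.66 -0.3   1.    0.15] 
 [[0.094, 0.149, 0.984], [0.492, 0.853, -0.176], [-0.866, 0.501, 0.007]]
n=5 lin [0.102, -0.054, -0.011] rot [0.0003, 0.0008, 0.0003] mid [0.659 0.021 0.052] end [0.659 0.021 0.044]
```

Emit:
{"name": "play_rows", "arguments": {"targets": [{"claw": 1, "linear": [0.1, -0.06, -0.01], "rotation": [0, 0.001, 0]}, {"claw": 1, "linear": [0.12, -0.06, -0.01], "rotation": [0, 0.001, 0]}, {"claw": 1, "linear": [0.12, -0.06, -0.01], "rotation": [0, 0.001, 0]}, {"claw": 1, "linear": [0.1, -0.05, -0.01], "rotation": [0, 0, 0]}, {"claw": 1, "linear": [0.06, -0.03, 0], "rotation": [0, 0, 0]}, {"claw": 1, "linear": [0, 0, 0], "rotation": [0, 0, 0]}, {"claw": 1, "linear": [0, 0, 0], "rotation": [0, 0, 0]}]}}

```text
time: 28.38
position: [0.66, 0.0218, 0.0443]
tool_rot: [0.539, 1.478, 0.275]
ft_force: [0.7, 0.8, -1.4]
grip_width: 0.573
```

```bash
python3 - <<'E'
from h import *
report(); plan(cur(),putpose(3,.001),3)
E
```

```text
t 28.38 p [0.66   0.0218 0.0443] grip 0.0499 f [ 0.7  0.8 -1.4] q [ 0.62  0.57 -0.53  1.66 -0.3   0.99  0.15] 
 [[0.09, 0.148, 0.985], [0.493, 0.853, -0.173], [-0.865, 0.501, 0.004]]
n=3 lin [-0.006, -0.006, -0.015] rot [0.0008, 0.0005, 0.0004] mid [0.659 0.022 0.044] end [0.659 0.021 0.044]
```

Emit:
{"name": "play_rows", "arguments": {"targets": [{"claw": 0.2, "linear": [0, 0, 0], "rotation": [0, 0, 0]}, {"claw": 0.2, "linear": [0, 0, 0], "rotation": [0, 0, 0]}, {"claw": 0.2, "linear": [0, 0, 0], "rotation": [0, 0, 0]}, {"claw": 0.2, "linear": [0, 0, 0], "rotation": [0, 0, 0]}, {"claw": 0.2, "linear": [0, 0, 0], "rotation": [0, 0, 0]}, {"claw": 0.2, "linear": [-0.2, 0, 0], "rotation": [0, 0, 0]}, {"claw": 0.2, "linear": [-0.4, 0, 0], "rotation": [0, 0, 0]}, {"claw": 0.2, "linear": [-0.6, 0, 0], "rotation": [0, 0, 0]}, {"claw": 0.2, "linear": [-0.7, 0, 0], "rotation": [0, 0, 0]}, {"claw": 0.2, "linear": [-0.7, 0, 0], "rotation": [0, 0, 0]}]}}

```text
time: 29.22
position: [0.653, -0.0084, 0.1042]
tool_rot: [0.54, 1.481, 0.281]
ft_force: [0.5, 0.2, 0.4]
grip_width: 0.798
```

Emit:
{"name": "play_rows", "arguments": {"targets": [{"claw": 0, "linear": [-0.7, 0, 0], "rotation": [0, 0, 0]}, {"claw": 0, "linear": [-0.7, 0, 0], "rotation": [0, 0, 0]}, {"claw": 0, "linear": [-0.7, 0, 0], "rotation": [0, 0, 0]}, {"claw": 0, "linear": [-0.6, 0, 0], "rotation": [0, 0, 0]}, {"claw": 0, "linear": [-0.4, 0, 0], "rotation": [0, 0, 0]}, {"claw": 0, "linear": [-0.2, 0, 0], "rotation": [0, 0, 0]}, {"claw": 0, "linear": [0, 0, 0], "rotation": [0, 0, 0]}]}}

```text
time: 29.8
position: [0.6473, -0.0579, 0.1885]
tool_rot: [0.537, 1.47, 0.274]
ft_force: [0.3, -0.5, 0.3]
grip_width: 0.999
```

```bash
python3 - <<'E'
from h import *
report()
t=get_image("top"); cv2.imwrite("pics/t8.png",t)
for n in ("blue","orange","yellow"): print(n,[(p,a,onz("top",p,.135).round(4)) for p,a in blobs(t,*COL[n],30) if 200<p[0]])
c=(.4440,-.3505)
P0=grasp(c,-79,.1); P=P0.copy(); P[:3,3]+=[0.02,.05,.1]
plan(cur(),P); plan(P,P0,8); plan(P0,grasp(c,-79),8)
E
```

```text
t 29.8 p [ 0.6473 -0.0579  0.1885] grip 0.0869 f [ 0.3 -0.5  0.3] q [ 0.74  0.43 -0.53  1.52 -0.32  1.28  0.17] 
 [[0.098, 0.146, 0.984], [0.491, 0.853, -0.175], [-0.866, 0.5, 0.012]]
blue [(array([420.2, 164.5]), 199, array([ 0.7331, -0.212 ,  0.135 ])), (array([318.3, 293.4]), 234, array([0.4527, 0.0018, 0.135 ])), (array([567.5, 378.3]), 1246, array([ 0.2874, -0.518 ,  0.135 ]))]
orange []
yellow [(array([333.9, 206.9]), 238, array([ 0.6374, -0.028 ,  0.135 ])), (array([284.4, 325.2]), 47, array([0.385 , 0.0714, 0.135 ]))]
n=15 lin [-0.041, -0.503, -0.518] rot [-0.0169, -0.004, -0.0658] mid [ 0.542 -0.139  0.173] end [ 0.448 -0.22   0.226]
n=8 lin [0.446, 0.32, -0.146] rot [0.0, -0.0, 0.0] mid [ 0.438 -0.245  0.176] end [ 0.428 -0.27   0.126]
n=8 lin [0.5, 0.0, 0.0] rot [0.0, -0.0, 0.0] mid [ 0.437 -0.312  0.101] end [ 0.445 -0.355  0.076]
```

View pics/t8.png

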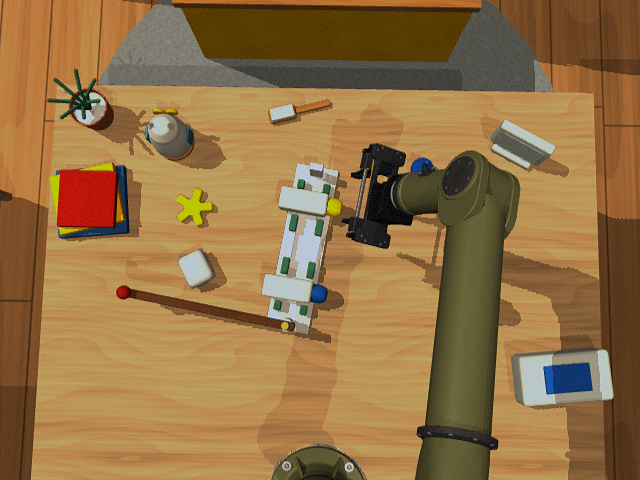

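Both bottles lie in their slots: yellow cap at (334,207), blue at (318,294). The bar is square and the orange bottle is hidden by the arm. I move on to it.

Emit:
{"name": "play_rows", "arguments": {"targets": [{"claw": 0, "linear": [-0.2, -0.5, -0.52], "rotation": [-0.017, -0.004, -0.066]}, {"claw": 0, "linear": [-0.2, -0.5, -0.52], "rotation": [-0.017, -0.004, -0.066]}, {"claw": 0, "linear": [-0.1, -0.5, -0.52], "rotation": [-0.017, -0.004, -0.066]}, {"claw": 0, "linear": [-0.1, -0.5, -0.52], "rotation": [-0.017, -0.004, -0.066]}, {"claw": 0, "linear": [-0.1, -0.5, -0.52], "rotation": [-0.017, -0.004, -0.066]}, {"claw": 0, "linear": [-0.05, -0.5, -0.52], "rotation": [-0.017, -0.004, -0.066]}, {"claw": 0, "linear": [-0.05, -0.5, -0.52], "rotation": [-0.017, -0.004, -0.066]}, {"claw": 0, "linear": [-0.05, -0.5, -0.52], "rotation": [-0.017, -0.004, -0.066]}, {"claw": 0, "linear": [-0.05, -0.5, -0.52], "rotation": [-0.017, -0.004, -0.066]}, {"claw": 0, "linear": [-0.05, -0.5, -0.52], "rotation": [-0.017, -0.004, -0.066]}]}}

```text
time: 30.68
position: [0.5017, -0.1747, 0.1904]
tool_rot: [-0.493, 1.439, -0.378]
ft_force: [-0.2, 0.8, -1.0]
grip_width: 1.003
```

```bash
python3 - <<'E'
from h import *
report()
t=get_image("top"); s=get_image("side")
for n in ("orange",): print(n,[(p,a,onz("top",p,.135).round(4)) for p,a in blobs(t,*COL[n],30) if 200<p[0]],[(p,a) for p,a in blobs(s,*COL[n],30) if 200<p[0]])
c=(.4440,-.3505)
P0=grasp(c,-79,.1); P=P0.copy(); P[:3,3]+=[0.02,.05,.1]
plan(cur(),P)
E
```

```text
t 30.68 p [ 0.5017 -0.1747  0.1904] grip 0.0873 f [-0.2  0.8 -1. ] q [ 0.44  0.02 -0.54  1.99  0.63  1.16 -0.29] 
 [[0.102, -0.047, 0.994], [-0.529, 0.844, 0.094], [-0.843, -0.535, 0.061]]
orange [(array([482.4, 300.5]), 100, array([ 0.4445, -0.3432,  0.135 ]))] [(array([419.6, 175.2]), 150)]
n=5 lin [-0.012, -0.452, -0.448] rot [-0.0137, -0.0038, -0.0614] mid [ 0.474 -0.198  0.204] end [ 0.448 -0.22   0.226]
```

Emit:
{"name": "play_rows", "arguments": {"targets": [{"claw": 0, "linear": [0, -0.45, -0.45], "rotation": [-0.014, -0.004, -0.062]}, {"claw": 0, "linear": [0, -0.45, -0.45], "rotation": [-0.014, -0.004, -0.062]}, {"claw": 0, "linear": [0, -0.4, -0.4], "rotation": [-0.014, -0.004, -0.055]}, {"claw": 0, "linear": [0, -0.2, -0.2], "rotation": [-0.007, 0, -0.04]}, {"claw": 0, "linear": [0, -0.1, -0.1], "rotation": [0, 0, -0.02]}, {"claw": 0, "linear": [0, 0, 0], "rotation": [0, 0, 0]}, {"claw": 0, "linear": [0, 0, 0], "rotation": [0, 0, 0]}]}}

```text
time: 31.37
position: [0.463, -0.2069, 0.2081]
tool_rot: [-0.832, 1.352, -0.605]
ft_force: [0.8, -0.9, -0.7]
grip_width: 1.005
```

```bash
python3 - <<'E'
from h import *
report()
t=get_image("top"); s=get_image("side")
c=(.4440,-.3505)
P0=grasp(c,-79,.1); plan(cur(),P0)
cv2.imwrite("pics/c9.png",np.hstack([cv2.resize(t[230:350,400:540],(466,400)),cv2.resize(s[120:260,340:480],(320,320),interpolation=cv2.INTER_CUBIC).repeat(1,0) if 0 else cv2.resize(s[120:260,350:470],(334,400))]))
E
```

```text
t 31.37 p [ 0.463  -0.2069  0.2081] grip 0.0874 f [ 0.8 -0.9 -0.7] q [ 0.36  0.01 -0.62  2.16  1.    1.29 -0.57] 
 [[0.143, -0.086, 0.986], [-0.793, 0.587, 0.166], [-0.593, -0.805, 0.015]]
n=5 lin [0.735, 0.304, -0.369] rot [-0.0036, -0.0016, -0.014] mid [ 0.446 -0.237  0.166] end [ 0.428 -0.27   0.126]
```

View pics/c9.png

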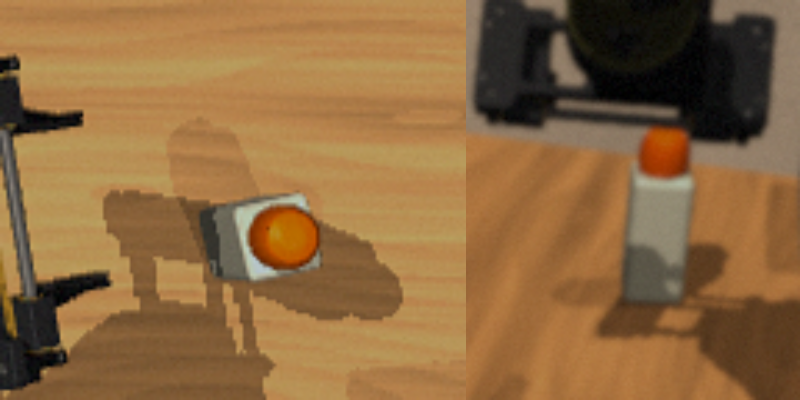

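The orange bottle still stands at about (485,301) in the top view, unmoved. I approach it.

Emit:
{"name": "play_rows", "arguments": {"targets": [{"claw": 0, "linear": [0.4, 0.25, -0.3], "rotation": [-0.003, -0.001, -0.014]}, {"claw": 0, "linear": [0.65, 0.3, -0.4], "rotation": [-0.004, -0.002, -0.014]}, {"claw": 0, "linear": [0.7, 0.3, -0.45], "rotation": [-0.004, -0.002, -0.014]}, {"claw": 0, "linear": [0.65, 0.3, -0.45], "rotation": [-0.004, -0.002, -0.014]}, {"claw": 0, "linear": [0.55, 0.25, -0.3], "rotation": [-0.003, -0.001, -0.012]}, {"claw": 0, "linear": [0.3, 0.1, -0.15], "rotation": [0, 0, 0]}, {"claw": 0, "linear": [0.1, 0, 0], "rotation": [0, 0, 0]}, {"claw": 0, "linear": [0, 0, 0], "rotation": [0, 0, 0]}, {"claw": 0, "linear": [0, 0, 0], "rotation": [0, 0, 0]}]}}

```text
time: 32.22
position: [0.4276, -0.2679, 0.1317]
tool_rot: [-0.914, 1.308, -0.67]
ft_force: [0.0, 0.4, 0.2]
grip_width: 0.993
```

```bash
python3 - <<'E'
from h import *
report()
print(onz("top",(485.3,301.2),.13))
c=(.4440,-.3505)
plan(cur(),grasp(c,-79,.1),3); plan(cur(),grasp(c,-79),8)
E
```

```text
t 32.22 p [ 0.4276 -0.2679  0.1317] grip 0.0864 f [0.  0.4 0.2] q [ 0.38  0.13 -0.58  2.34  1.26  1.22 -0.84] 
 [[0.164, -0.081, 0.983], [-0.845, 0.503, 0.182], [-0.509, -0.861, 0.014]]
[ 0.44315349 -0.35060816  0.13      ]
n=3 lin [0.061, 0.058, 0.005] rot [-0.0036, -0.0001, -0.0022] mid [ 0.428 -0.269  0.129] end [ 0.428 -0.27   0.126]
n=8 lin [0.523, 0.019, 0.002] rot [-0.0013, -0.0, -0.0008] mid [ 0.436 -0.311  0.104] end [ 0.445 -0.355  0.076]
```

Emit:
{"name": "play_rows", "arguments": {"targets": [{"claw": 0, "linear": [0.4, 0.02, -0.02], "rotation": [-0.001, 0, -0.001]}, {"claw": 0, "linear": [0.6, 0.03, -0.02], "rotation": [-0.001, 0, -0.001]}, {"claw": 0, "linear": [0.6, 0.03, -0.02], "rotation": [-0.001, 0, -0.001]}, {"claw": 0, "linear": [0.6, 0.03, -0.02], "rotation": [-0.001, 0, -0.001]}, {"claw": 0, "linear": [0.6, 0.03, -0.02], "rotation": [-0.001, 0, -0.001]}, {"claw": 0, "linear": [0.55, 0.02, 0], "rotation": [0, 0, 0]}, {"claw": 0, "linear": [0.35, 0.02, 0], "rotation": [0, 0, 0]}, {"claw": 0, "linear": [0.15, 0, 0], "rotation": [0, 0, 0]}, {"claw": 0, "linear": [0, 0, 0], "rotation": [0, 0, 0]}]}}

```text
time: 32.97
position: [0.4566, -0.3485, 0.0896]
tool_rot: [-0.918, 1.283, -0.678]
ft_force: [-0.4, -0.3, -0.2]
grip_width: 1.003
```

```bash
python3 - <<'E'
from h import *
report()
plan(cur(),grasp((.4440,-.3505),-79),3)
E
```

```text
t 32.97 p [ 0.4566 -0.3485  0.0896] grip 0.0872 f [-0.4 -0.3 -0.2] q [ 0.47  0.28 -0.46  2.31  1.52  1.12 -0.94] 
 [[0.182, -0.067, 0.981], [-0.848, 0.494, 0.191], [-0.497, -0.867, 0.033]]
n=3 lin [0.135, 0.133, -0.174] rot [-0.006, 0.0035, 0.0007] mid [ 0.451 -0.352  0.083] end [ 0.445 -0.355  0.076]
```

Emit:
{"name": "play_rows", "arguments": {"targets": [{"claw": 0, "linear": [0.12, 0.14, -0.17], "rotation": [-0.006, 0.004, 0]}, {"claw": 0, "linear": [0.12, 0.14, -0.17], "rotation": [-0.006, 0.004, 0]}, {"claw": 0, "linear": [0.1, 0.1, -0.12], "rotation": [-0.005, 0.002, 0]}, {"claw": 0, "linear": [0.04, 0.04, -0.04], "rotation": [0, 0, 0]}, {"claw": 0, "linear": [0, 0, 0], "rotation": [0, 0, 0]}, {"claw": 0, "linear": [0, 0, 0], "rotation": [0, 0, 0]}]}}

```text
time: 33.47
position: [0.446, -0.352, 0.0758]
tool_rot: [-0.939, 1.307, -0.668]
ft_force: [0.1, 0.0, 0.2]
grip_width: 1.002
```

```bash
python3 - <<'E'
from h import *
report()
plan(cur(),grasp((.4440,-.3505),-79),3)
E
```

```text
t 33.47 p [ 0.446  -0.352   0.0758] grip 0.0872 f [0.1 0.  0.2] q [ 0.47  0.3  -0.45  2.33  1.54  1.13 -0.95] 
 [[0.169, -0.095, 0.981], [-0.851, 0.488, 0.194], [-0.497, -0.868, 0.001]]
n=3 lin [0.028, -0.013, -0.022] rot [0.0001, 0.0007, 0.0008] mid [ 0.445 -0.353  0.076] end [ 0.445 -0.355  0.076]
```

Emit:
{"name": "play_rows", "arguments": {"targets": [{"claw": 0, "linear": [0.04, -0.01, -0.03], "rotation": [0, 0, 0]}, {"claw": 1, "linear": [0.02, 0, 0], "rotation": [0, 0, 0]}, {"claw": 1, "linear": [0, 0, 0], "rotation": [0, 0, 0]}, {"claw": 1, "linear": [0, 0, 0], "rotation": [0, 0, 0]}, {"claw": 1, "linear": [0, 0, 0], "rotation": [0, 0, 0]}, {"claw": 1, "linear": [0, 0, 0], "rotation": [0, 0, 0]}, {"claw": 1, "linear": [0, 0, 0], "rotation": [0, 0, 0]}, {"claw": 1, "linear": [0, 0, 0], "rotation": [0, 0, 0]}, {"claw": 1, "linear": [0, 0, 0], "rotation": [0, 0, 0]}, {"claw": 1, "linear": [0, 0, 0], "rotation": [0, 0, 0]}], "newtons": 30}}

```text
time: 34.3
position: [0.446, -0.3534, 0.0759]
tool_rot: [-0.939, 1.306, -0.669]
ft_force: [0.4, -0.5, -0.6]
grip_width: 0.577
```

Emit:
{"name": "play_rows", "arguments": {"targets": [{"claw": 1, "linear": [0, 0, 0], "rotation": [0, 0, 0]}, {"claw": 1, "linear": [0, 0, 0], "rotation": [0, 0, 0]}]}}

```text
time: 34.47
position: [0.446, -0.3534, 0.0759]
tool_rot: [-0.939, 1.306, -0.669]
ft_force: [0.5, -0.3, -0.3]
grip_width: 0.575
```

```bash
python3 - <<'E'
from h import *
report(); held((.4437,-.3505)); T=cur()
A=T.copy(); A[:3,3]+=[.05,.04,.14]; plan(T,A)
H=putpose(2,.13,-.12); plan(A,H); plan(H,putpose(2,.07))
E
```

```text
t 34.47 p [ 0.446  -0.3534  0.0759] grip 0.05 f [ 0.5 -0.3 -0.3] q [ 0.47  0.3  -0.45  2.33  1.54  1.12 -0.95] 
 [[0.17, -0.095, 0.981], [-0.851, 0.487, 0.195], [-0.496, -0.868, 0.002]]
c [ 0.4453 -0.3502  0.0725] gp [ 0.4428 -0.3375  0.0852]
n=7 lin [-0.543, -0.61, 0.327] rot [-0.0, 0.0, 0.0] mid [ 0.471 -0.333  0.146] end [ 0.496 -0.313  0.216]
n=15 lin [-0.086, 0.702, 0.124] rot [0.0165, 0.0046, 0.0658] mid [ 0.51  -0.204  0.145] end [ 0.54  -0.079  0.172]
n=6 lin [0.744, 0.496, -0.002] rot [0.0, -0.0, 0.0] mid [ 0.55  -0.02   0.142] end [0.56  0.039 0.112]
```

Emit:
{"name": "play_rows", "arguments": {"targets": [{"claw": 1, "linear": [-0.4, -0.7, 0.1], "rotation": [0, 0, 0]}, {"claw": 1, "linear": [-0.6, -0.7, 0.3], "rotation": [0, 0, 0]}, {"claw": 1, "linear": [-0.6, -0.7, 0.35], "rotation": [0, 0, 0]}, {"claw": 1, "linear": [-0.6, -0.7, 0.35], "rotation": [0, 0, 0]}, {"claw": 1, "linear": [-0.6, -0.7, 0.35], "rotation": [0, 0, 0]}, {"claw": 1, "linear": [-0.6, -0.6, 0.35], "rotation": [0, 0, 0]}, {"claw": 1, "linear": [-0.5, -0.5, 0.3], "rotation": [0, 0, 0]}, {"claw": 1, "linear": [-0.2, -0.2, 0.1], "rotation": [0, 0, 0]}, {"claw": 1, "linear": [0, 0, 0], "rotation": [0, 0, 0]}]}}

```text
time: 35.22
position: [0.4923, -0.311, 0.2305]
tool_rot: [-0.935, 1.318, -0.657]
ft_force: [0.1, 0.4, -1.4]
grip_width: 0.574
```

```bash
python3 - <<'E'
from h import *
report(); plan(cur(),putpose(2,.14,-.12),16)
E
```

```text
t 35.22 p [ 0.4923 -0.311   0.2305] grip 0.05 f [ 0.1  0.4 -1.4] q [ 0.46  0.05 -0.53  2.15  1.21  1.19 -0.51] 
 [[0.164, -0.104, 0.981], [-0.846, 0.497, 0.195], [-0.507, -0.862, -0.006]]
n=16 lin [-0.06, 0.655, 0.126] rot [0.0156, 0.0038, 0.0613] mid [ 0.508 -0.203  0.158] end [ 0.54  -0.079  0.182]
```

Emit:
{"name": "play_rows", "arguments": {"targets": [{"claw": 1, "linear": [-0.1, 0.65, 0.13], "rotation": [0.0156, 0.004, 0.0613]}, {"claw": 1, "linear": [-0.1, 0.65, 0.13], "rotation": [0.0156, 0.004, 0.0613]}, {"claw": 1, "linear": [-0.1, 0.65, 0.13], "rotation": [0.0156, 0.004, 0.0613]}, {"claw": 1, "linear": [-0.1, 0.65, 0.13], "rotation": [0.0156, 0.004, 0.0613]}, {"claw": 1, "linear": [-0.1, 0.65, 0.13], "rotation": [0.0156, 0.004, 0.0613]}, {"claw": 1, "linear": [-0.1, 0.65, 0.13], "rotation": [0.0156, 0.004, 0.0613]}, {"claw": 1, "linear": [-0.1, 0.65, 0.13], "rotation": [0.0156, 0.004, 0.0613]}, {"claw": 1, "linear": [-0.1, 0.65, 0.13], "rotation": [0.0156, 0.004, 0.0613]}, {"claw": 1, "linear": [-0.1, 0.65, 0.13], "rotation": [0.0156, 0.004, 0.0613]}, {"claw": 1, "linear": [-0.1, 0.65, 0.13], "rotation": [0.0156, 0.004, 0.0613]}]}}

```text
time: 36.05
position: [0.5009, -0.1575, 0.1453]
tool_rot: [0.03, 1.537, -0.053]
ft_force: [-1.1, 0.2, -2.2]
grip_width: 0.577
```

```bash
python3 - <<'E'
from h import *
report(); plan(cur(),putpose(2,.14,-.08),7)
E
```

```text
t 36.05 p [ 0.5009 -0.1575  0.1453] grip 0.0502 f [-1.1  0.2 -2.2] q [ 0.65  0.1  -0.43  1.88  0.06  1.13  0.15] 
 [[0.033, 0.053, 0.998], [-0.016, 0.998, -0.053], [-0.999, -0.014, 0.034]]
n=7 lin [-0.051, 0.733, 0.198] rot [0.0111, 0.0004, 0.0483] mid [ 0.523 -0.096  0.155] end [ 0.547 -0.04   0.182]
```

Emit:
{"name": "play_rows", "arguments": {"targets": [{"claw": 1, "linear": [-0.2, 0.6, 0.2], "rotation": [0.011, 0, 0.05]}, {"claw": 1, "linear": [-0.2, 0.6, 0.2], "rotation": [0.011, 0, 0.05]}, {"claw": 1, "linear": [-0.15, 0.65, 0.2], "rotation": [0.011, 0, 0.05]}, {"claw": 1, "linear": [-0.1, 0.65, 0.2], "rotation": [0.011, 0, 0.05]}, {"claw": 1, "linear": [-0.05, 0.65, 0.2], "rotation": [0.011, 0, 0.05]}, {"claw": 1, "linear": [0, 0.5, 0.15], "rotation": [0.01, 0, 0.04]}, {"claw": 1, "linear": [0, 0.3, 0.05], "rotation": [0, 0, 0.02]}, {"claw": 1, "linear": [0, 0.1, 0], "rotation": [0, 0, 0]}, {"claw": 1, "linear": [0, 0, 0], "rotation": [0, 0, 0]}, {"claw": 1, "linear": [0, 0, 0], "rotation": [0, 0, 0]}]}}

```text
time: 36.88
position: [0.5271, -0.0675, 0.1674]
tool_rot: [0.534, 1.517, 0.254]
ft_force: [0.1, 0.1, -0.4]
grip_width: 0.576
```

```bash
python3 - <<'E'
from h import *
report(); plan(cur(),putpose(2,.06),7)
E
```

```text
t 36.88 p [ 0.5271 -0.0675  0.1674] grip 0.0501 f [ 0.1  0.1 -0.4] q [ 0.77  0.23 -0.42  1.79 -0.41  1.29  0.32] 
 [[0.056, 0.168, 0.984], [0.479, 0.86, -0.174], [-0.876, 0.481, -0.032]]
n=7 lin [0.636, 0.37, 0.09] rot [-0.002, -0.0022, 0.0015] mid [ 0.543 -0.014  0.134] end [0.56  0.039 0.102]
```

Emit:
{"name": "play_rows", "arguments": {"targets": [{"claw": 1, "linear": [0.3, 0.4, 0.09], "rotation": [-0.002, -0.002, 0.002]}, {"claw": 1, "linear": [0.5, 0.45, 0.09], "rotation": [-0.002, -0.002, 0.002]}, {"claw": 1, "linear": [0.6, 0.45, 0.09], "rotation": [-0.002, -0.002, 0.002]}, {"claw": 1, "linear": [0.65, 0.4, 0.09], "rotation": [-0.002, -0.002, 0.002]}, {"claw": 1, "linear": [0.65, 0.35, 0.09], "rotation": [-0.002, -0.002, 0.002]}, {"claw": 1, "linear": [0.6, 0.3, 0.09], "rotation": [-0.002, -0.002, 0]}, {"claw": 1, "linear": [0.4, 0.15, 0.05], "rotation": [0, 0, 0]}, {"claw": 1, "linear": [0.2, 0.05, 0], "rotation": [0, 0, 0]}, {"claw": 1, "linear": [0, 0, 0], "rotation": [0, 0, 0]}, {"claw": 1, "linear": [0, 0, 0], "rotation": [0, 0, 0]}]}}

```text
time: 37.72
position: [0.5574, 0.0429, 0.1088]
tool_rot: [0.523, 1.494, 0.275]
ft_force: [0.3, 0.0, -1.2]
grip_width: 0.574
```

```bash
python3 - <<'E'
from h import *
report(); plan(cur(),putpose(2,.03),5); plan(cur(),putpose(2,.001),8)
E
```

```text
t 37.72 p [0.5574 0.0429 0.1088] grip 0.05 f [ 0.3  0.  -1.2] q [ 0.64  0.28 -0.49  1.87 -0.44  1.07  0.22] 
 [[0.074, 0.143, 0.987], [0.485, 0.86, -0.161], [-0.872, 0.49, -0.005]]
n=5 lin [0.246, -0.168, 0.029] rot [0.0004, -0.001, 0.0009] mid [0.559 0.041 0.09 ] end [0.56  0.039 0.072]
n=8 lin [0.28, -0.176, 0.018] rot [0.0003, -0.0006, 0.0006] mid [0.559 0.041 0.076] end [0.56  0.039 0.043]
```

Emit:
{"name": "play_rows", "arguments": {"targets": [{"claw": 1, "linear": [0.2, -0.18, 0.03], "rotation": [0, -0.001, 0.001]}, {"claw": 1, "linear": [0.25, -0.18, 0.03], "rotation": [0, -0.001, 0.001]}, {"claw": 1, "linear": [0.26, -0.18, 0.03], "rotation": [0, -0.001, 0.001]}, {"claw": 1, "linear": [0.26, -0.17, 0.03], "rotation": [0, -0.001, 0.001]}, {"claw": 1, "linear": [0.26, -0.16, 0.02], "rotation": [0, -0.001, 0.001]}, {"claw": 1, "linear": [0.2, -0.12, 0], "rotation": [0, 0, 0]}, {"claw": 1, "linear": [0.1, -0.06, 0], "rotation": [0, 0, 0]}, {"claw": 1, "linear": [0, 0, 0], "rotation": [0, 0, 0]}, {"claw": 1, "linear": [0, 0, 0], "rotation": [0, 0, 0]}]}}

```text
time: 38.47
position: [0.5611, 0.0323, 0.0574]
tool_rot: [0.534, 1.481, 0.271]
ft_force: [0.3, 0.2, -1.5]
grip_width: 0.576
```

```bash
python3 - <<'E'
from h import *
report(); plan(cur(),putpose(2,.001),5)
E
```

```text
t 38.47 p [0.5611 0.0323 0.0574] grip 0.0501 f [ 0.3  0.2 -1.5] q [ 0.64  0.36 -0.48  1.91 -0.44  0.97  0.27] 
 [[0.088, 0.149, 0.985], [0.488, 0.856, -0.173], [-0.868, 0.496, 0.003]]
n=5 lin [0.129, -0.011, -0.016] rot [-0.0004, 0.0006, 0.0001] mid [0.561 0.036 0.05 ] end [0.56  0.039 0.043]
```

Emit:
{"name": "play_rows", "arguments": {"targets": [{"claw": 1, "linear": [0.13, 0, -0.02], "rotation": [0, 0.001, 0]}, {"claw": 1, "linear": [0.14, -0.01, -0.02], "rotation": [0, 0.001, 0]}, {"claw": 1, "linear": [0.14, -0.01, -0.02], "rotation": [0, 0.001, 0]}, {"claw": 1, "linear": [0.12, -0.01, -0.01], "rotation": [0, 0, 0]}, {"claw": 1, "linear": [0.06, 0, 0], "rotation": [0, 0, 0]}, {"claw": 1, "linear": [0, 0, 0], "rotation": [0, 0, 0]}, {"claw": 1, "linear": [0, 0, 0], "rotation": [0, 0, 0]}]}}

```text
time: 39.05
position: [0.5613, 0.0407, 0.044]
tool_rot: [0.532, 1.485, 0.274]
ft_force: [-0.0, -0.7, -1.8]
grip_width: 0.574
```

```bash
python3 - <<'E'
from h import *
report(); plan(cur(),putpose(2,.001),3)
E
```

```text
t 39.05 p [0.5613 0.0407 0.044 ] grip 0.0499 f [-0.  -0.7 -1.8] q [ 0.63  0.38 -0.49  1.91 -0.43  0.94  0.27] 
 [[0.084, 0.147, 0.986], [0.489, 0.856, -0.169], [-0.868, 0.496, 0.0]]
n=3 lin [0.004, -0.027, -0.01] rot [-0.0003, 0.0002, 0.0001] mid [0.561 0.04  0.043] end [0.56  0.039 0.043]
```

Release and back out.

Emit:
{"name": "play_rows", "arguments": {"targets": [{"claw": 1, "linear": [0.01, -0.04, -0.02], "rotation": [0, 0, 0]}, {"claw": 0.2, "linear": [0, 0, 0], "rotation": [0, 0, 0]}, {"claw": 0.2, "linear": [0, 0, 0], "rotation": [0, 0, 0]}, {"claw": 0.2, "linear": [0, 0, 0], "rotation": [0, 0, 0]}, {"claw": 0.2, "linear": [0, 0, 0], "rotation": [0, 0, 0]}, {"claw": 0.2, "linear": [0, 0, 0], "rotation": [0, 0, 0]}, {"claw": 0.2, "linear": [-0.2, 0, 0], "rotation": [0, 0, 0]}, {"claw": 0.2, "linear": [-0.4, 0, 0], "rotation": [0, 0, 0]}, {"claw": 0.2, "linear": [-0.6, 0, 0], "rotation": [0, 0, 0]}, {"claw": 0.2, "linear": [-0.7, 0, 0], "rotation": [0, 0, 0]}]}}

```text
time: 39.88
position: [0.5553, 0.0181, 0.0863]
tool_rot: [0.533, 1.488, 0.278]
ft_force: [-0.3, -0.0, 0.2]
grip_width: 0.802
```

Emit:
{"name": "play_rows", "arguments": {"targets": [{"claw": 0.2, "linear": [-0.7, 0, 0], "rotation": [0, 0, 0]}, {"claw": 0.2, "linear": [-0.7, 0, 0], "rotation": [0, 0, 0]}, {"claw": 0.5, "linear": [-0.8, 0, 0], "rotation": [0, 0, 0]}, {"claw": 1, "linear": [-0.8, 0, 0], "rotation": [0, 0, 0]}, {"claw": 1, "linear": [-0.8, 0, 0], "rotation": [0, 0, 0]}, {"claw": 1, "linear": [-0.7, 0, 0], "rotation": [0, 0, 0]}, {"claw": 1, "linear": [-0.5, 0, 0], "rotation": [0, 0, 0]}, {"claw": 1, "linear": [-0.2, 0, 0], "rotation": [0, 0, 0]}, {"claw": 1, "linear": [0, 0, 0], "rotation": [0, 0, 0]}, {"claw": 1, "linear": [0, 0, 0], "rotation": [0, 0, 0]}]}}

```text
time: 40.72
position: [0.5451, -0.0559, 0.2156]
tool_rot: [0.529, 1.476, 0.27]
ft_force: [0.3, 0.7, 0.1]
grip_width: 0.278
```

```bash
python3 - <<'E'
from h import *
report()
t=get_image("top"); s=get_image("side"); cv2.imwrite("pics/c10.png",np.hstack([cv2.resize(t[140:350,100:350],(476,400)),cv2.resize(s[190:390,200:360],(320,400))]))
for p,n in blobs(t,*COL["red"],20):
    if p[1]>240: w=onz("top",p,.13); print("knob",w,np.degrees(np.arctan2(w[1]-PIV[1],w[0]-PIV[0]))+9.5, np.hypot(*(w[:2]-PIV)))
u=np.radians(80.5)
# approach: finger on far(ccw) side of bar at r=.32, polar 80.5+9
q=np.radians(90.5); W=pose([PIV[0]+.32*np.cos(q),PIV[1]+.32*np.sin(q),.25],[0,0,-1],[np.cos(u),np.sin(u),0])
M=pose([.55,.1,.26],[0,0,-1],[.9,.3,0]); plan(cur(),M); plan(M,W)
E
```

```text
t 40.72 p [ 0.5451 -0.0559  0.2156] grip 0.0242 f [0.3 0.7 0.1] q [ 0.77  0.2  -0.43  1.73 -0.44  1.34  0.3 ] 
 [[0.092, 0.145, 0.985], [0.484, 0.858, -0.172], [-0.87, 0.493, 0.009]]
knob [0.44778715 0.41568083 0.13      ] 88.86370379352596 0.34938372848678456
n=8 lin [0.009, 0.822, 0.071] rot [-0.0383, 0.0107, -0.0401] mid [0.557 0.019 0.248] end [0.55 0.1  0.26]
n=16 lin [0.025, 0.847, 0.266] rot [-0.0431, 0.0, 0.0] mid [0.506 0.27  0.255] end [0.381 0.392 0.25 ]
```

View pics/c10.png

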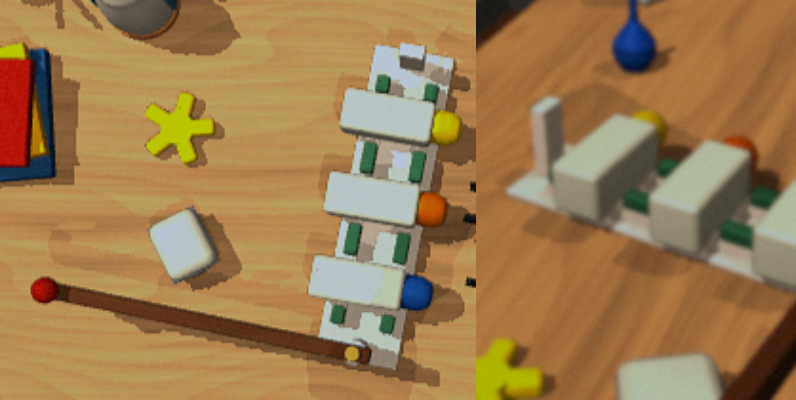

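All three bottles lie in the slots with caps to -y; the bar knob is at 89°. I check the centring in numbers while moving to the far side of the bar.

```bash
python3 - <<'E'
from h import *
t=get_image("top"); hsv=cv2.cvtColor(t,cv2.COLOR_BGR2HSV)
def rk(w): d=w[:2]-PIV; return np.array([d@EX[:2],d@EY[:2]])
for n in ("blue","orange","yellow"): print(n,[(p,rk(onz("top",p,.055)).round(4)) for p,a in blobs(t,*COL[n],60) if 300<p[0]<350])
# foot edge & sides: crop px -> full, top face z=.07
S=250/476
for n,q in dict(blue=[(313,257),(309,297),(400,308),(403,268)],orange=[(328,173),(324,212),(415,224),(420,184)],yellow=[(345,90),(340,129),(430,140),(434,103)]).items():
    W=np.array([rk(onz("top",(100+a*S,140+b*S),.07)) for a,b in q]); print(n,W.round(3).tolist())
E
```

```text
blue [(array([318.3, 293.4]), array([ 0.0812, -0.0574]))]
orange [(array([326.8, 249.2]), array([ 0.1822, -0.058 ]))]
yellow [(array([334.1, 206.5]), array([ 0.2809, -0.0564]))]
blue [[0.099, 0.068], [0.053, 0.063], [0.06, -0.043], [0.106, -0.038]]
orange [[0.199, 0.069], [0.153, 0.065], [0.159, -0.042], [0.206, -0.039]]
yellow [[0.3, 0.069], [0.253, 0.065], [0.259, -0.041], [0.304, -0.038]]
```

Emit:
{"name": "play_rows", "arguments": {"targets": [{"claw": 1, "linear": [0, 0.82, 0.07], "rotation": [-0.038, 0.011, -0.04]}, {"claw": 1, "linear": [0, 0.82, 0.07], "rotation": [-0.038, 0.011, -0.04]}, {"claw": 1, "linear": [0, 0.82, 0.07], "rotation": [-0.038, 0.011, -0.04]}, {"claw": 1, "linear": [0, 0.82, 0.07], "rotation": [-0.038, 0.011, -0.04]}, {"claw": 1, "linear": [0, 0.82, 0.07], "rotation": [-0.038, 0.011, -0.04]}, {"claw": 1, "linear": [0, 0.82, 0.07], "rotation": [-0.038, 0.011, -0.04]}, {"claw": 1, "linear": [0, 0.82, 0.07], "rotation": [-0.038, 0.011, -0.04]}, {"claw": 1, "linear": [0, 0.82, 0.07], "rotation": [-0.038, 0.011, -0.04]}]}}

```text
time: 41.53
position: [0.5479, 0.0961, 0.2529]
tool_rot: [-0.266, 1.575, 0.241]
ft_force: [0.2, -0.4, -0.8]
grip_width: 0.008
```

```bash
python3 - <<'E'
from h import *
report()
u=np.radians(80.5)
q=np.radians(91.5); W=pose([PIV[0]+.32*np.cos(q),PIV[1]+.32*np.sin(q),.25],[0,0,-1],[np.cos(u),np.sin(u),0])
plan(cur(),W)
E
```

```text
t 41.53 p [0.5479 0.0961 0.2529] grip 0.0007 f [ 0.2 -0.4 -0.8] q [ 0.35  0.17 -0.65  1.61  0.12  1.42  0.01] 
 [[-0.016, -0.316, 0.948], [-0.019, 0.949, 0.316], [-1.0, -0.012, -0.021]]
n=16 lin [0.0, 0.86, 0.267] rot [-0.0431, -0.001, -0.0] mid [0.502 0.268 0.251] end [0.375 0.392 0.25 ]
```

Centring is within about 3-5 mm, with 1-3° of yaw, which is at the limit of what I can measure. I carry on to the bar.

Emit:
{"name": "play_rows", "arguments": {"targets": [{"claw": 1, "linear": [0, 0.86, 0.27], "rotation": [-0.043, -0.001, 0]}, {"claw": 1, "linear": [0, 0.86, 0.27], "rotation": [-0.043, -0.001, 0]}, {"claw": 1, "linear": [0, 0.86, 0.27], "rotation": [-0.043, -0.001, 0]}, {"claw": 1, "linear": [0, 0.86, 0.27], "rotation": [-0.043, -0.001, 0]}, {"claw": 1, "linear": [0, 0.86, 0.27], "rotation": [-0.043, -0.001, 0]}, {"claw": 1, "linear": [0, 0.86, 0.27], "rotation": [-0.043, -0.001, 0]}, {"claw": 1, "linear": [0, 0.86, 0.27], "rotation": [-0.043, -0.001, 0]}, {"claw": 1, "linear": [0, 0.86, 0.27], "rotation": [-0.043, -0.001, 0]}, {"claw": 1, "linear": [0, 0.86, 0.27], "rotation": [-0.043, -0.001, 0]}, {"claw": 1, "linear": [0, 0.86, 0.27], "rotation": [-0.043, -0.001, 0]}]}}

```text
time: 42.37
position: [0.4596, 0.3255, 0.2421]
tool_rot: [-0.823, 1.431, 0.826]
ft_force: [-0.6, -0.4, -0.9]
grip_width: 0.005
```

Emit:
{"name": "play_rows", "arguments": {"targets": [{"claw": 1, "linear": [0, 0.86, 0.27], "rotation": [-0.043, 0, 0]}, {"claw": 1, "linear": [0, 0.86, 0.27], "rotation": [-0.043, 0, 0]}, {"claw": 1, "linear": [0, 0.7, 0.25], "rotation": [-0.043, 0, 0]}, {"claw": 1, "linear": [0, 0.5, 0.15], "rotation": [-0.04, 0, 0]}, {"claw": 1, "linear": [0, 0.3, 0.1], "rotation": [-0.02, 0, 0]}, {"claw": 1, "linear": [0, 0.1, 0], "rotation": [0, 0, 0]}, {"claw": 1, "linear": [0, 0, 0], "rotation": [0, 0, 0]}, {"claw": 1, "linear": [0, 0, 0], "rotation": [0, 0, 0]}]}}

```text
time: 43.03
position: [0.3792, 0.3896, 0.2372]
tool_rot: [-1.067, 1.324, 1.086]
ft_force: [0.4, 0.6, -0.1]
grip_width: 0.006
```

```bash
python3 - <<'E'
from h import *
report()
u=np.radians(80.5)
q=np.radians(90); W=pose([PIV[0]+.32*np.cos(q),PIV[1]+.32*np.sin(q),.2],[0,0,-1],[np.cos(u),np.sin(u),0])
plan(cur(),W)
E
```

```text
t 43.03 p [0.3792 0.3896 0.2372] grip 0.0005 f [ 0.4  0.6 -0.1] q [ 0.03  0.22 -0.98  1.64  0.17  1.4   0.41] 
 [[-0.032, -0.982, 0.184], [-0.011, 0.184, 0.983], [-0.999, 0.029, -0.017]]
n=2 lin [0.742, -0.088, 0.077] rot [-0.0062, -0.0053, -0.0093] mid [0.381 0.391 0.219] end [0.383 0.392 0.2  ]
```

Emit:
{"name": "play_rows", "arguments": {"targets": [{"claw": 1, "linear": [0.4, 0, 0], "rotation": [-0.004, -0.003, -0.005]}, {"claw": 1, "linear": [0.7, 0, 0.03], "rotation": [-0.004, -0.003, -0.005]}, {"claw": 1, "linear": [0.8, 0, 0.03], "rotation": [-0.004, -0.003, -0.005]}, {"claw": 1, "linear": [0.8, 0, 0.03], "rotation": [0, 0, -0.002]}, {"claw": 1, "linear": [0.8, 0, 0], "rotation": [0, 0, 0]}, {"claw": 1, "linear": [0.7, 0, 0], "rotation": [0, 0, 0]}, {"claw": 1, "linear": [0.6, 0, 0], "rotation": [0, 0, 0]}, {"claw": 1, "linear": [0.3, 0, 0], "rotation": [0, 0, 0]}, {"claw": 1, "linear": [0.1, 0, 0], "rotation": [0, 0, 0]}, {"claw": 1, "linear": [0, 0, 0], "rotation": [0, 0, 0]}]}}

```text
time: 43.87
position: [0.3911, 0.3827, 0.1011]
tool_rot: [-1.068, 1.296, 1.061]
ft_force: [0.0, -0.4, -0.6]
grip_width: 0.001
```

```bash
python3 - <<'E'
from h import *
report()
T=cur(); r=T[:2,3]-PIV; a=np.degrees(np.arctan2(r[1],r[0])); print(a,np.linalg.norm(r))
B=rotp(T,[*PIV,0],[0,0,1],-70-6); B[2,3]=.097; plan(T,B,34)
E
```

```text
t 43.87 p [0.3911 0.3827 0.1011] grip 0.0001 f [ 0.  -0.4 -0.6] q [-0.02  0.33 -0.93  1.83  0.3   1.13  0.32] 
 [[0.003, -0.981, 0.194], [-0.004, 0.194, 0.981], [-1.0, -0.003, -0.003]]
88.55432150641445 0.31050276885049805
n=34 lin [0.006, -0.479, 0.073] rot [0.0248, 0.0001, 0.0001] mid [0.581 0.312 0.099] end [0.686 0.14  0.097]
```

Emit:
{"name": "play_rows", "arguments": {"targets": [{"claw": 1, "linear": [0, -0.48, 0.073], "rotation": [0.0248, 0, 0]}, {"claw": 1, "linear": [0, -0.48, 0.073], "rotation": [0.0248, 0, 0]}, {"claw": 1, "linear": [0, -0.48, 0.073], "rotation": [0.0248, 0, 0]}, {"claw": 1, "linear": [0, -0.48, 0.073], "rotation": [0.0248, 0, 0]}, {"claw": 1, "linear": [0, -0.48, 0.073], "rotation": [0.0248, 0, 0]}, {"claw": 1, "linear": [0, -0.48, 0.073], "rotation": [0.0248, 0, 0]}, {"claw": 1, "linear": [0, -0.48, 0.073], "rotation": [0.0248, 0, 0]}, {"claw": 1, "linear": [0, -0.48, 0.073], "rotation": [0.0248, 0, 0]}, {"claw": 1, "linear": [0, -0.48, 0.073], "rotation": [0.0248, 0, 0]}, {"claw": 1, "linear": [0, -0.48, 0.073], "rotation": [0.0248, 0, 0]}]}}

```text
time: 44.7
position: [0.5125, 0.3568, 0.1069]
tool_rot: [-0.751, 1.437, 0.75]
ft_force: [-1.1, 0.8, -1.3]
grip_width: 0.004
```

```bash
python3 - <<'E'
from h import *
report()
T=cur(); r=T[:2,3]-PIV; a=np.degrees(np.arctan2(r[1],r[0])); print(a,np.linalg.norm(r))
def fp(deg,rad=.315): q=np.radians(deg); u=np.radians(deg-3.5); return pose([PIV[0]+rad*np.cos(q),PIV[1]+rad*np.sin(q),.098],[0,0,-1],[np.cos(u),np.sin(u),0])
plan(T,fp(15),28)
E
```

```text
t 44.7 p [0.5125 0.3568 0.1069] grip 0.0003 f [-1.1  0.8 -1.3] q [-0.04  0.46 -0.77  1.63  0.34  1.19  0.07] 
 [[0.001, -0.821, 0.571], [-0.0, 0.571, 0.821], [-1.0, -0.001, 0.0]]
65.58235628826837 0.31247786339265066
n=28 lin [0.013, -0.39, 0.046] rot [0.0173, 0.0, 0.0] mid [0.62  0.272 0.102] end [0.688 0.154 0.098]
```

Emit:
{"name": "play_rows", "arguments": {"targets": [{"claw": 1, "linear": [0.05, -0.52, 0.06], "rotation": [0.024, 0, 0]}, {"claw": 1, "linear": [0.05, -0.52, 0.06], "rotation": [0.024, 0, 0]}, {"claw": 1, "linear": [0.04, -0.52, 0.06], "rotation": [0.024, 0, 0]}, {"claw": 1, "linear": [0.04, -0.52, 0.06], "rotation": [0.024, 0, 0]}, {"claw": 1, "linear": [0.03, -0.52, 0.06], "rotation": [0.024, 0, 0]}, {"claw": 1, "linear": [0.03, -0.52, 0.06], "rotation": [0.024, 0, 0]}, {"claw": 1, "linear": [0.03, -0.52, 0.06], "rotation": [0.024, 0, 0]}, {"claw": 1, "linear": [0.03, -0.52, 0.06], "rotation": [0.024, 0, 0]}, {"claw": 1, "linear": [0.03, -0.52, 0.06], "rotation": [0.024, 0, 0]}, {"claw": 1, "linear": [0.03, -0.52, 0.06], "rotation": [0.024, 0, 0]}]}}

```text
time: 45.53
position: [0.6267, 0.2683, 0.0998]
tool_rot: [-0.424, 1.522, 0.428]
ft_force: [-1.9, 1.3, 1.4]
grip_width: 0.005
```

Emit:
{"name": "play_rows", "arguments": {"targets": [{"claw": 1, "linear": [0.03, -0.52, 0.06], "rotation": [0.024, 0, 0]}, {"claw": 1, "linear": [0.03, -0.52, 0.06], "rotation": [0.024, 0, 0]}, {"claw": 1, "linear": [0.03, -0.52, 0.06], "rotation": [0.024, 0, 0]}, {"claw": 1, "linear": [0.03, -0.52, 0.06], "rotation": [0.024, 0, 0]}, {"claw": 1, "linear": [0.03, -0.52, 0.06], "rotation": [0.024, 0, 0]}, {"claw": 1, "linear": [0.02, -0.45, 0.05], "rotation": [0.02, 0, 0]}, {"claw": 1, "linear": [0.02, -0.3, 0.03], "rotation": [0.014, 0, 0]}, {"claw": 1, "linear": [0, -0.15, 0.01], "rotation": [0.007, 0, 0]}, {"claw": 1, "linear": [0, -0.05, 0], "rotation": [0, 0, 0]}, {"claw": 1, "linear": [0, 0, 0], "rotation": [0, 0, 0]}]}}

```text
time: 46.37
position: [0.6787, 0.1773, 0.0939]
tool_rot: [-0.199, 1.555, 0.2]
ft_force: [-0.9, 1.8, 0.4]
grip_width: 0.005
```

```bash
cat >> h.py <<'E'
def fp(deg,rad=.315): q=np.radians(deg); u=np.radians(deg-3.5); return pose([PIV[0]+rad*np.cos(q),PIV[1]+rad*np.sin(q),.098],[0,0,-1],[np.cos(u),np.sin(u),0])
def bar():
    T=cur(); r=T[:2,3]-PIV; a=np.degrees(np.arctan2(r[1],r[0])); print("finger",a,np.linalg.norm(r))
    t=get_image("top"); s=get_image("side"); print("top red",[p for p,n in blobs(t,*COL["red"],20) if p[0]>140 or p[1]>240])
    for p,n in blobs(s,*COL["red"],20):
        if p[0]>180:
            w=onz("side",p,.13); print("side knob",p,n,w,np.degrees(np.arctan2(w[1]-PIV[1],w[0]-PIV[0]))+9.5,np.hypot(*(w[:2]-PIV)))
E
python3 - <<'E'
from h import *
report(); bar(); plan(cur(),fp(2),8)
E
```

```text
t 46.37 p [0.6787 0.1773 0.0939] grip 0.0004 f [-0.9  1.8  0.4] q [ 0.09  0.56 -0.54  1.45  0.3   1.21 -0.23] 
 [[0.006, -0.252, 0.968], [0.001, 0.968, 0.252], [-1.0, -0.0, 0.006]]
finger 19.567084861647185 0.3135105343958084
top red []
side knob [198.4 264.3] 98 [0.71661457 0.1791948  0.13      ] 27.28117346438205 0.3500358589027382
n=8 lin [-0.021, -0.482, 0.035] rot [0.0224, 0.0005, -0.0] mid [0.692 0.131 0.096] end [0.698 0.083 0.098]
```

Emit:
{"name": "play_rows", "arguments": {"targets": [{"claw": 1, "linear": [0, -0.35, 0.03], "rotation": [0.016, 0, 0]}, {"claw": 1, "linear": [0, -0.48, 0.035], "rotation": [0.022, 0, 0]}, {"claw": 1, "linear": [0, -0.48, 0.035], "rotation": [0.022, 0, 0]}, {"claw": 1, "linear": [0, -0.48, 0.035], "rotation": [0.022, 0, 0]}, {"claw": 1, "linear": [0, -0.48, 0.035], "rotation": [0.022, 0, 0]}, {"claw": 1, "linear": [0, -0.4, 0.03], "rotation": [0.02, 0, 0]}, {"claw": 1, "linear": [0, -0.3, 0.02], "rotation": [0.014, 0, 0]}, {"claw": 1, "linear": [0, -0.15, 0.01], "rotation": [0.007, 0, 0]}, {"claw": 1, "linear": [0, -0.05, 0], "rotation": [0, 0, 0]}, {"claw": 1, "linear": [0, 0, 0], "rotation": [0, 0, 0]}]}}

```text
time: 47.3
position: [0.6959, 0.0927, 0.0932]
tool_rot: [-0.001, 1.568, 0.004]
ft_force: [-1.0, 2.0, -0.1]
grip_width: 0.004
```

```bash
python3 - <<'E'
from h import *
report(); bar(); plan(cur(),fp(-3),5)
E
```

```text
t 47.3 p [0.6959 0.0927 0.0932] grip 0.0004 f [-1.   2.  -0.1] q [ 0.17  0.55 -0.48  1.44  0.26  1.2  -0.34] 
 [[0.003, -0.003, 1.0], [0.001, 1.0, 0.003], [-1.0, 0.001, 0.003]]
finger 3.728447507444877 0.3132776330850953
top red []
side knob [217.9 235.3] 68 [0.7334051  0.08163434 0.13      ] 11.027231592292214 0.35022951190317375
n=5 lin [-0.039, -0.297, 0.028] rot [0.015, 0.0004, -0.0002] mid [0.697 0.074 0.096] end [0.698 0.056 0.098]
```

Emit:
{"name": "play_rows", "arguments": {"targets": [{"claw": 1, "linear": [0, -0.3, 0.02], "rotation": [0.014, 0, 0]}, {"claw": 1, "linear": [0, -0.4, 0.03], "rotation": [0.018, 0, 0]}, {"claw": 1, "linear": [0, -0.35, 0.02], "rotation": [0.016, 0, 0]}, {"claw": 1, "linear": [0, -0.2, 0.01], "rotation": [0.01, 0, 0]}, {"claw": 1, "linear": [0, -0.1, 0], "rotation": [0.004, 0, 0]}, {"claw": 1, "linear": [0, 0, 0], "rotation": [0, 0, 0]}, {"claw": 1, "linear": [0, 0, 0], "rotation": [0, 0, 0]}]}}

```text
time: 47.98
position: [0.6963, 0.0585, 0.0931]
tool_rot: [0.082, 1.567, -0.077]
ft_force: [-1.2, 1.9, -0.2]
grip_width: 0.002
```

```bash
python3 - <<'E'
from h import *
report(); bar(); plan(cur(),fp(-6.5),3)
s=get_image("side"); cv2.imwrite("pics/c11.png",cv2.resize(s[140:340,180:440],(780,600),interpolation=cv2.INTER_CUBIC))
E
```

```text
t 47.98 p [0.6963 0.0585 0.0931] grip 0.0002 f [-1.2  1.9 -0.2] q [ 0.21  0.54 -0.45  1.45  0.24  1.2  -0.38] 
 [[0.003, 0.101, 0.995], [0.003, 0.995, -0.101], [-1.0, 0.003, 0.003]]
finger -2.522366872492339 0.31327705186569677
top red []
side knob [227.9 226.6] 54 [0.73200767 0.04599665 0.13      ] 5.18629402184418 0.34969830728279877
n=3 lin [-0.067, -0.288, 0.035] rot [0.0157, 0.0006, -0.0006] mid [0.697 0.048 0.096] end [0.696 0.037 0.098]
```

View pics/c11.png

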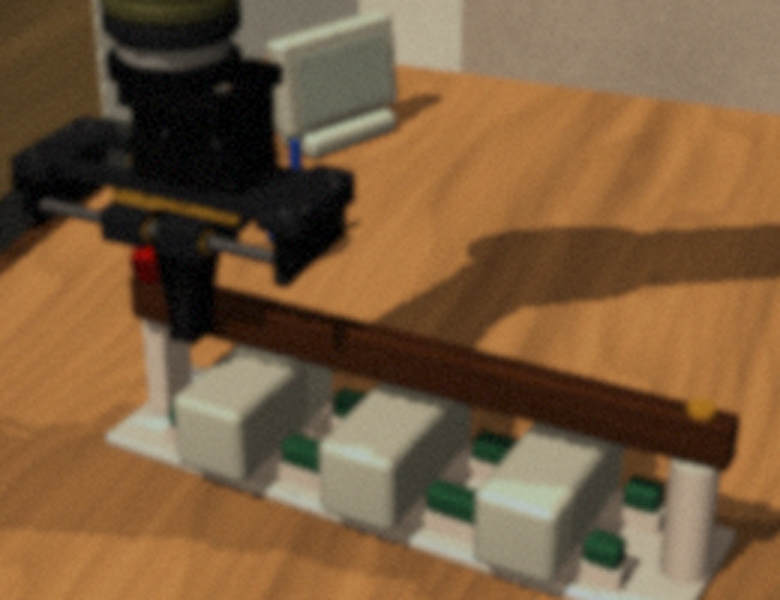

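The bar is nearly closed and clears the bottles. The hand hides part of the knob, so I push about 2.5° more, lift clear and measure.

Emit:
{"name": "play_rows", "arguments": {"targets": [{"claw": 1, "linear": [0, -0.2, 0.01], "rotation": [0.01, 0, 0]}, {"claw": 1, "linear": [0, -0.2, 0.01], "rotation": [0.01, 0, 0]}, {"claw": 1, "linear": [0, -0.12, 0], "rotation": [0.006, 0, 0]}, {"claw": 1, "linear": [0, -0.05, 0], "rotation": [0, 0, 0]}, {"claw": 1, "linear": [0, 0, 0], "rotation": [0, 0, 0]}, {"claw": 1, "linear": [0, 0, 0], "rotation": [0, 0, 0]}]}}

```text
time: 48.63
position: [0.6954, 0.0444, 0.093]
tool_rot: [0.116, 1.564, -0.11]
ft_force: [-0.1, 1.6, -0.3]
grip_width: 0.003
```

```bash
python3 - <<'E'
from h import *
report(); bar()
E
```

```text
t 48.63 p [0.6954 0.0444 0.093 ] grip 0.0002 f [-0.1  1.6 -0.3] q [ 0.22  0.54 -0.44  1.46  0.24  1.19 -0.4 ] 
 [[0.004, 0.144, 0.99], [0.004, 0.99, -0.144], [-1.0, 0.004, 0.003]]
finger -5.10055001910505 0.3133045852794619
top red []
side knob [232.5 223. ] 53 [0.73060407 0.03032123 0.13      ] 2.608071890132634 0.3498318611104309
```

Emit:
{"name": "play_rows", "arguments": {"targets": [{"claw": 1, "linear": [0, 0.3, 0], "rotation": [0, 0, 0]}, {"claw": 1, "linear": [0, 0.4, 0], "rotation": [0, 0, 0]}, {"claw": 1, "linear": [-0.4, 0.4, 0], "rotation": [0, 0, 0]}, {"claw": 1, "linear": [-0.7, 0.3, 0], "rotation": [0, 0, 0]}, {"claw": 1, "linear": [-0.8, 0, 0], "rotation": [0, 0, 0]}, {"claw": 1, "linear": [-0.8, 0, 0], "rotation": [0, 0, 0]}, {"claw": 1, "linear": [-0.8, 0, 0], "rotation": [0, 0, 0]}, {"claw": 1, "linear": [-0.8, 0, 0], "rotation": [0, 0, 0]}, {"claw": 1, "linear": [-0.4, 0, 0], "rotation": [0, 0, 0]}, {"claw": 1, "linear": [0, 0, 0], "rotation": [0, 0, 0]}]}}

```text
time: 49.57
position: [0.7003, 0.0892, 0.2188]
tool_rot: [0.11, 1.564, -0.105]
ft_force: [0.5, 1.0, 0.3]
grip_width: 0.004
```

```bash
python3 - <<'E'
from h import *
report(); bar()
E
```

```text
t 49.57 p [0.7003 0.0892 0.2188] grip 0.0003 f [0.5 1.  0.3] q [ 0.16  0.48 -0.47  1.29  0.21  1.42 -0.43] 
 [[0.004, 0.136, 0.991], [0.003, 0.991, -0.136], [-1.0, 0.003, 0.003]]
finger 3.043201946405658 0.31747659186048555
top red [array([313.9, 165.2])]
side knob [235.5 223. ] 137 [0.72540812 0.02846209 0.13      ] 2.1978826053993163 0.3449053865683612
```

```bash
python3 - <<'E'
from h import *
f=lambda w:(w.round(4),np.degrees(np.arctan2(w[1]-PIV[1],w[0]-PIV[0]))+9.5)
print("init",f(onz("side",(243,217.8),.13)),f(onz("top",(324.6,167.4),.13)),f(tri((324.6,167.4),(243,217.8))[0]))
print("now",f(onz("top",(313.9,165.2),.13)),f(tri((313.9,165.2),(235.5,223))[0]), f(onz("side",(235.5,223),.13)))
s=cv2.imread("pics/side0.png")
E
```

```text
init (array([0.7217, 0.0045, 0.13  ]), np.float64(-1.82594324653971)) (array([ 0.7241, -0.0065,  0.13  ]), np.float64(-3.5201342480047852)) (array([ 0.7263, -0.0062,  0.124 ]), np.float64(-3.3880455483179297))
now (array([0.7285, 0.0167, 0.13  ]), np.float64(0.350702468207146)) (array([0.7307, 0.0171, 0.1234]), np.float64(0.4722838055355094)) (array([0.7254, 0.0285, 0.13  ]), np.float64(2.1978826053993163))
```

Emit:
{"name": "play_rows", "arguments": {"targets": [{"claw": 1, "linear": [-0.3, 0.7, 0], "rotation": [0, 0, 0]}, {"claw": 1, "linear": [-0.3, 0.8, 0], "rotation": [0, 0, 0]}, {"claw": 1, "linear": [-0.2, 0.9, 0], "rotation": [0, 0, 0]}, {"claw": 1, "linear": [0, 0.9, 0], "rotation": [0, 0, 0]}, {"claw": 1, "linear": [0, 0.9, -0.2], "rotation": [0, 0, 0]}, {"claw": 1, "linear": [0, 0.9, -0.3], "rotation": [0, 0, 0]}, {"claw": 1, "linear": [0, 0.8, -0.3], "rotation": [0, 0, 0]}, {"claw": 1, "linear": [0, 0.5, 0], "rotation": [0, 0, 0]}, {"claw": 1, "linear": [0, 0.2, 0], "rotation": [0, 0, 0]}, {"claw": 1, "linear": [0, 0, 0], "rotation": [0, 0, 0]}]}}

```text
time: 50.5
position: [0.6979, 0.2544, 0.2156]
tool_rot: [0.103, 1.593, -0.123]
ft_force: [-0.3, -0.1, 1.5]
grip_width: 0.009
```

```bash
python3 - <<'E'
from h import *
report(); t=get_image("top"); cv2.imwrite("pics/c12.png",cv2.resize(t[130:350,150:450],(800,587),interpolation=cv2.INTER_CUBIC))
for p,n in blobs(t,*COL["red"],20):
    if p[0]>140: w=onz("top",p,.13); print(p,n,w,np.degrees(np.arctan2(w[1]-PIV[1],w[0]-PIV[0]))+9.5)
E
```

```text
t 50.5 p [0.6979 0.2544 0.2156] grip 0.0008 f [-0.3 -0.1  1.5] q [-0.09  0.59 -0.49  1.13  0.26  1.5  -0.68] 
 [[-0.026, 0.143, 0.989], [-0.011, 0.99, -0.143], [-1.0, -0.014, -0.024]]
[314.1 165.3] 124 [0.72825314 0.0162723  0.13      ] 0.27451369548781024
```

View pics/c12.png

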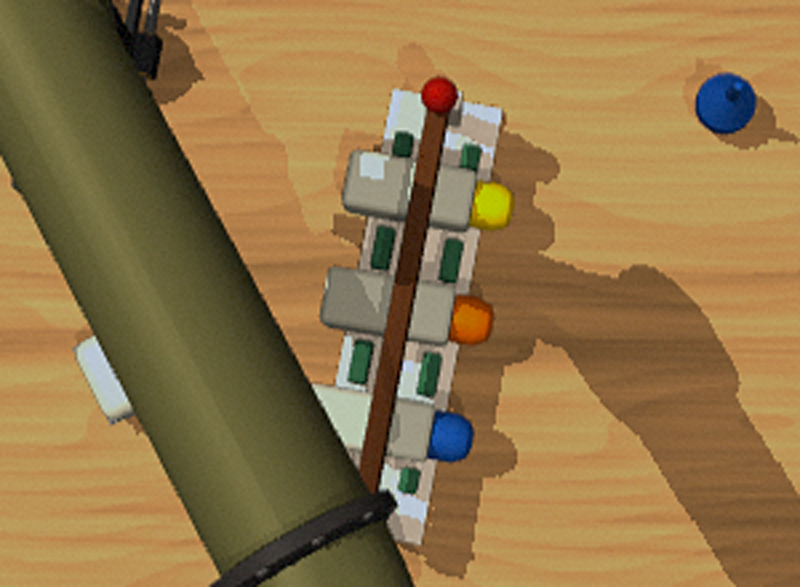

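The clean top view puts the knob at (314,165), a bar angle of about 0.3°, and all three bottles are under the bar. I let the arm settle and hand in.

Emit:
{"name": "play_rows", "arguments": {"targets": [{"claw": 1, "linear": [0, 0, 0], "rotation": [0, 0, 0]}, {"claw": 1, "linear": [0, 0, 0], "rotation": [0, 0, 0]}, {"claw": 1, "linear": [0, 0, 0], "rotation": [0, 0, 0]}, {"claw": 1, "linear": [0, 0, 0], "rotation": [0, 0, 0]}]}}

```text
time: 50.88
position: [0.7003, 0.2464, 0.2145]
tool_rot: [0.106, 1.592, -0.134]
ft_force: [-0.6, -0.8, 0.0]
grip_width: 0.006
```

```bash
python3 - <<'E'
from h import *
report(); print(close_job())
E
```

```text
t 50.88 p [0.7003 0.2464 0.2145] grip 0.0005 f [-0.6 -0.8  0. ] q [-0.08  0.59 -0.48  1.13  0.27  1.5  -0.68] 
 [[-0.026, 0.151, 0.988], [-0.016, 0.988, -0.152], [-1.0, -0.019, -0.023]]
the job is handed in; nothing more can be done
None
```

I handed the job in at 50.9 s with all the steps done in the order asked; no verdict was reported. I swung the bar open to about 89° and laid the three bottles across the rack, caps to the −y side: blue in slot 1, orange in slot 2, yellow in slot 3. Then I pushed the bar shut over them.

**Last checks:**
- **Bar:** the top camera reads about 0.3° from the middle line, which puts the tip about 2 mm off the centre of the end post. The side camera alone read 2.2°. It was off from the top camera by nearly the same amount before the bar was moved, so I trusted the top view.
- **Bottles:** along the rack they are within about 2 mm of the slot centres. Across it they sit about 3–5 mm towards the cap side, with 1–3° of yaw. I read these before closing the bar, from points picked by eye, so they are at the limit of what I could measure.
- **Bystanders:** the aspirator, teether and pacifier case looked unmoved whenever visible. In the last picture the aspirator was in place, the case was partly hidden by the arm, and the teether was out of sight.

On the first try at the bar the arm coasted and the finger came down on the wrong side. It touched nothing, so I lifted it and started again.

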